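Clamp a bar mould on the vibrating table with its turnbuckle

ROBOT

A 7-joint arm with a two-finger parallel gripper is mounted at the origin on the work surface. World frame = base frame: x ahead of the robot, y to its left, z up, the work surface at z = 0. Lengths are in m, angles in rad, forces in N, time in s.
With the tool pointing down it reaches from about 0.425 to 0.875 m from the base axis. Payload 9.9 kg.
Tool frame: the origin (TCP) lies at the very end of the fingers, on their centre line; the grasp point (between the pads) lies 19 mm behind it; z points along the fingers, y is the direction in which the jaws open and shut (so a half turn about z gives the same grasp; the last joint's range is limited). The gripper opens to 85 mm and grips with 20 to 120 N. Pads are 22 mm wide; open, the fingers measure 114 mm over their backs; the gripper's body (76 mm by 85 mm) begins 54 mm behind the grasp point. The pads swing forward as they close: fully open they stand 13 mm farther back than shut.
Start: joints at [1.092, 0.576, 0.025, 1.437, -0.015, 1.129, -0.057], TCP at [0.26, -0.623, 0.231] pointing down, gripper open.
Joint ranges: [-2.76, 2.76], [-0.34, 2.15], [-1.52, 1.57], [0.19, 2.46], [-1.09, 4.23], [0.17, 1.99], [-2.82, 2.82]. Speed limits (rad/s): [2.22, 2.22, 3.01, 3.01, 3.14, 3.14, 3.14].

INTERFACE

Orientations are given as a rotation vector (axis times angle).
In Python, from station import * gives the robot as it stands.
- The arm moves only by the tool arm_command, never from a script. Its argument "deltas" is a list of rows, each an object with "xyz": the shift along the tool's x, y, z in units of 40 mm (1.0 is 40 mm), a list of three; "twist": the turn about the tool's z in units of 6 degrees (1.0 is 6 degrees). In form: [{"xyz": [dx, dy, dz], "twist": twist}, ...]. A call has exactly 5 rows; each row is the pose to reach, as a shift and turn from the pose commanded when the call began, along the tool's axes at that moment; what a row does not reach only later rows make up. A row lasts 1/8 s, in which the tool goes at most 62.5 mm and 10.7 degrees, less where a joint would pass 70% of its speed; a pose out of reach is approached as far as the arm can. A call with a gripper value outside its range is refused whole. "gripper" is the opening in per cent of the stroke, from 0 (shut) to 100 (fully open), set as the call begins (left out, the last holds). The fingers move at their own pace and stop on an object; "newtons" is the grip in N (left out, the last holds). Time passes only in rows, so rows that repeat a pose let the fingers close, or fill a call up. It gives the time, the measured TCP pose, the force and the opening at its end, in the units of the state.
- read_state(): the state, without advancing time (a new reading comes with each control period).
- camera(name): name is "side" or "top" or "wrist"; returns a dict with "image" (384x512x3 uint8, red, green, blue), "camera_matrix" (3x3 intrinsics, pixels), "world_from_camera" (4x4, takes a point from camera to world coordinates). Camera axes: x right, y down, z forward; pixel columns grow to the right and rows downward; lengths in m; the calibration is good to about 2 mm. A picture is of the moment at which its call begins. There is no depth.
- hand_in(): hands the job in, once; it reports no verdict.
Trained networks look in the newest picture that a camera, given by its name, has taken for a name from the list of things; names that differ only in an ending like _2 or _b are one class to them, and where a whole thing is asked for, a point or a joint stands for the part that bears it (a point fixed in the world has none). Each returns a list of dicts, best first, with "p" (0 to 1); they miss things now and then, are a little off and sometimes report something else, mostly with a low value. They report only what shows in the picture. A call takes as long as a camera call. They do not tell look-alikes from the thing itself.
- boxes_of(target, camera): "point" ([x, y, z] in m, in the coordinates of the camera as it stood for that picture, good to about 4 mm: the middle of the surface that is visible of it).
- place_of(target, camera): "point" ([x, y, z] in m, in the coordinates of the camera as it stood for that picture, good to about 4 mm: a listed point, or the origin of a listed thing).
The state is a dict: "time_s": time; "joint_pos": joint angles; "dq": joint speeds; "effort": joint torques, N m; "tool_pos": TCP position; "tcp_rot": TCP orientation; "wrist_force": force on the tool from outside, world axes, zero at the start; "torque": the same for the moment, N m; "opening": opening from 0.0 (shut) to 1.0 (fully open).
Only numpy, scipy, OpenCV 4.12 (cv2) and the standard library are available. Lean on these libraries where they do the work, as an engineer would, in place of code of your own. Each camera call takes 0.05 s, during which the arm holds its last target.

TASK

Lay the grey bar mould flat on the vibrating table's bed, lengthwise between the two jaws, and let go of it. Then turn the turnbuckle by its spokes so that both jaws draw in and hold the mould firmly, but gently: feel the turning get clearly stiffer and stop there, because an overtightened mould cracks. Leave the other things on the table where they are.

Things in the scene. Friction and masses are not known exactly. Their poses are not given: they have to be found in the camera images.
- vibrator: Low vibrating table, aluminium with a steel bed, 145 x 300 x 60 mm high, fixed at a varying place and yaw. Origin: on the marble under it; x away from the robot (at yaw 0), y left along the clamp, z up. The bed covers x -100 to +45 mm, y +-150 mm; its top is 60 mm up. 'Clamp frame' below means this frame.
- bed (a point): Point on the bed's top surface midway between the jaws, at (-35, 0, 60) mm in the clamp frame, axes as the vibrator: the middle of where the mould's underside belongs. Within 25 mm of it across the jaws is good.
- jaw_left: Steel jaw on the +y side, 85 mm wide (x), its top 31.5 mm above the bed. Origin: middle of its clamping face at bed level, looking to -y. The face is a 6 mm plate on stiff springs: it yields 1 mm per 60 N towards +y, up to 6 mm. The jaw slides along y only, driven by the turnbuckle through an arm and a rod beyond the bed's far edge.
- jaw_right: Like the left jaw but without springs, on the -y side, origin on its steel face, looking to +y. Set into that face is a dark, screw-adjusted pad, 70 mm wide, 24 mm high, which stands proud of it by an unmeasured 0 to 9 mm and stays so. The two steel faces stand equally far from the middle, 163 to 171 mm apart at the start.
- hub (a point): Centre of the turnbuckle, fixed at (115, 0, 85) mm in the clamp frame, axes as the vibrator's. The turnbuckle's axis runs level along y through it. Turning so that the uppermost spoke goes away from the robot (+x) draws both jaws in, 20 mm each per turn (3.18 mm per rad); the other way opens them. Let go, it stays where left (above about 56 N of clamping it eases back to that).
- turnbuckle: Steel turnbuckle body, 104 mm long, 28 mm thick, origin at hub, y along its axis; it turns about y. Four 8 mm spokes stand out at 90 degrees in its plane y = 0, each ending in a black 20 mm ball centred 60 mm from the axis. A ball can be pushed along its arc with closed fingertips from its robot side, from about 35 degrees before upright to 60 after.
- ball (a point): Centre of one of the four balls, at any angle; the others follow at 90, 180, 270 degrees. Turning takes 0.36 N m of friction (6 N at a ball); each newton on the clamped mould adds 0.0064 N m: 9.2 N at a ball means 30 N on the mould. Over 15 N (7.6 N at a ball) holds firmly, 80 N (14.5 N) cracks the mould. From first touch to cracking is about a quarter of a radian.
- mould: Grey open-topped bar mould with five cells, 54 mm (x) by 140 mm (y) by 25 mm high, 4 mm walls, about 0.25 kg, loose on the marble left or right of the clamp. Origin: centre of its underside; y along its length. Can be gripped across its 54 mm width.
- bowl: Bystander: steel bowl, 104 mm across, 50 mm high, on the side of the clamp where the mould is not. Origin: centre of its underside.
- jar: Bystander: amber jar, 70 mm across, 110 mm high, beyond the clamp on the left. Origin: centre of its underside.
- spatula: Bystander: spatula lying on the marble beyond the clamp on the right.
There are look-alikes about, which are no part of the job. Several things look just like the mould: the one meant starts farthest to the robot's right.

How it is judged:
By the outcome, as a careful person would: the job done as asked, in the order asked, and still so for the second after the job is handed in, with the robot touching nothing.
It also fails if it takes over 72 s, if anything falls off the work surface, if the arm or the gripper's body presses on something with over 40 N, if the wrist force passes 120 N, or if a joint passes its speed limit or range.

## Working session

There is one attempt and no reset: what is moved stays moved. The work goes in short steps, Python scripts to look and compute and a tool call to move; the robot and the scene stay as the last step left them, time stands still between calls to the robot, and variables do not carry over. Pictures are saved under pics/ and viewed, and the job is handed in when it is done.

Besides the shell and the picture viewer there is one more tool, called after ">>>" as name(argument=value, ...), one argument or row to a line, values as JSON. arm_command: Moves the arm, as the interface text tells. Its arguments: {"type":"object","properties":{"deltas":{"type":"array","items":{"type":"object","properties":{"xyz":{"type":"array","items":{"type":"number"}},"twist":{"type":"number"}}}},"gripper":{"type":"number"},"newtons":{"type":"number"}},"required":["deltas"]}

```bash
ls; mkdir -p pics
cat > h.py <<'E'
from station import *
import numpy as np, cv2
from scipy.spatial.transform import Rotation as R
def snap(name,fn):
    c=camera(name); cv2.imwrite('pics/'+fn,cv2.cvtColor(np.asarray(c['image']),cv2.COLOR_RGB2BGR)); return c
def W(c,p): 
    T=np.array(c['world_from_camera']); return (T[:3,:3]@np.array(p)+T[:3,3])
def px(c,w):
    T=np.linalg.inv(np.array(c['world_from_camera'])); q=T[:3,:3]@np.array(w)+T[:3,3]; u=np.array(c['camera_matrix'])@q; return u[:2]/u[2]
E
python3 - <<'E'
from h import *
s=read_state(); print(s)
for n in ['top','side','wrist']:
    c=snap(n,n+'1.png')
    for t in ['vibrator','bed','jaw_left','jaw_right','hub','ball','mould','bowl','jar']:
        for r in place_of(t,n):
            if r['p']>.3: w=W(c,r['point']); print(n,t,round(r['p'],2),w.round(3),px(c,w).round())
E
```

```text
pics
{'time_s': 0.0, 'joint_pos': array([ 1.09220405,  0.57654835,  0.02485661,  1.43790532, -0.01499153,
        1.12899294, -0.05650799]), 'dq': array([-0.00049218, -0.0012299 , -0.00155583, -0.00115397, -0.00068833,
        0.00130129, -0.00177132]), 'effort': array([-1.08770615e-03, -7.65788054e+01,  2.25004077e+00, -2.85977894e+01,
        1.53036002e-02,  1.27749573e-02, -1.62333869e-06]), 'tool_pos': array([ 0.25943911, -0.62266289,  0.23043297]), 'tcp_rot': array([-3.07899637e+00, -6.15831975e-01,  6.70315305e-04]), 'wrist_force': array([-0.91171368, -0.14513127, -0.85842058]), 'torque': array([-0.00384798,  0.0081744 ,  0.01060363]), 'opening': 1.0004042058441425}
top vibrator 0.59 [ 0.555 -0.022  0.002] [291. 197.]
top bed 0.74 [ 0.519 -0.024  0.058] [293. 208.]
top jaw_left 0.58 [0.504 0.059 0.061] [269. 212.]
top jaw_right 0.79 [ 0.534 -0.109  0.062] [318. 203.]
top hub 0.9 [ 0.668 -0.     0.089] [286. 163.]
top hub 0.7 [0.676 0.278 0.004] [208. 165.]
top ball 0.81 [0.702 0.008 0.128] [284. 152.]
top ball 0.69 [0.666 0.005 0.083] [284. 164.]
top mould 0.88 [0.497 0.317 0.
[... 197 characters left out ...]
206. 165.]
top jar 0.88 [0.675 0.282 0.003] [207. 166.]
side vibrator 0.77 [ 0.558 -0.025  0.   ] [246. 252.]
side bed 0.56 [ 0.522 -0.03   0.057] [231. 237.]
side bed 0.55 [0.684 0.278 0.   ] [282. 187.]
side jaw_left 0.75 [ 0.667 -0.001  0.086] [287. 219.]
side jaw_left 0.59 [0.502 0.059 0.056] [224. 216.]
side jaw_right 0.61 [ 0.535 -0.108  0.058] [237. 257.]
side hub 0.73 [0.669 0.    0.083] [288. 220.]
side ball 0.64 [0.704 0.005 0.133] [302. 203.]
side mould 0.96 [0.495 0.498 0.002] [222. 154.]
side mould 0.86 [0.502 0.315 0.004] [224. 181.]
side mould 0.64 [0.668 0.459 0.002] [272. 158.]
side bowl 0.71 [ 0.493 -0.303  0.001] [220. 338.]
side jar 0.62 [ 0.686  0.28  -0.001] [282. 187.]
```

```bash
cd pics; python3 -c "
import cv2
a=cv2.imread('top1.png');b=cv2.imread('side1.png');
cv2.imwrite('top1c.png',cv2.resize(a[120:264,110:410],None,fx=2.6,fy=2.6,interpolation=2))
cv2.imwrite('side1c.png',cv2.resize(b[120:370,130:400],None,fx=2.4,fy=2.4,interpolation=2))
"
```

```text
(no output)
```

View pics/top1c.png

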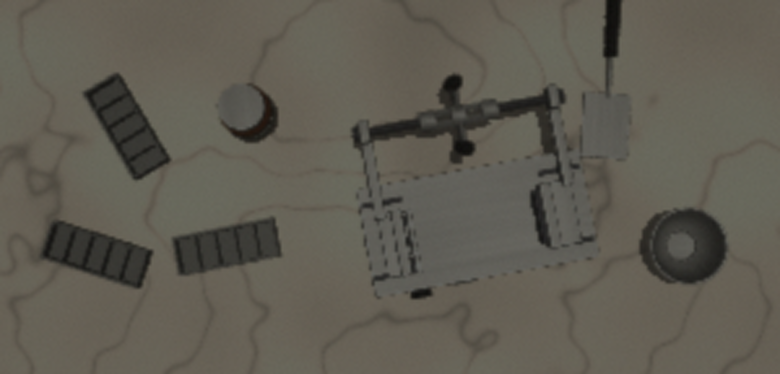

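View pics/side1c.png

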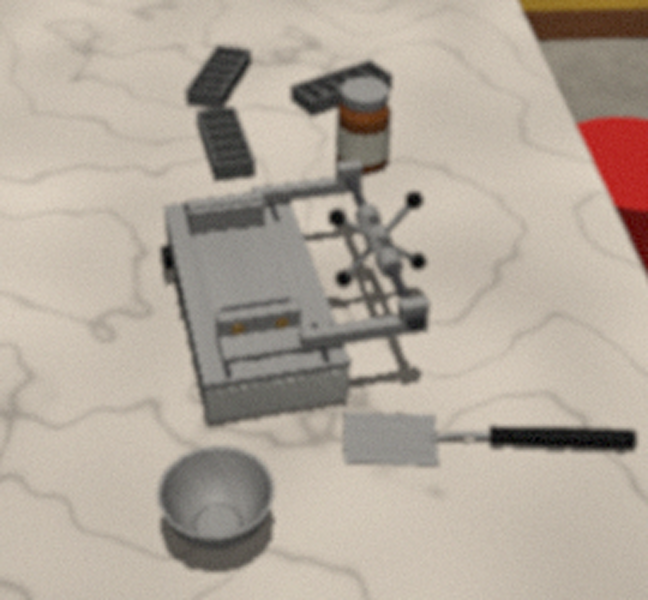

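View pics/top1.png

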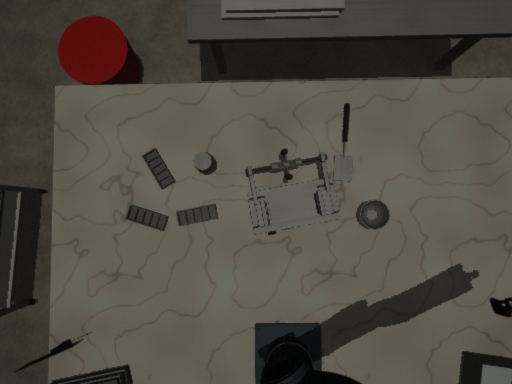

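The target is the mould nearest the clamp, at about (0.50, 0.316), since it has the lowest y of the three on the left. The top view (197,215) and the side view (224,181) agree on it. I'll move over it at a safe height.

```bash
cat >> h.py <<'E'
def yaw(s=None):
    s=s or read_state(); M=R.from_rotvec(s['tcp_rot']).as_matrix(); return np.degrees(np.arctan2(M[1,0],M[0,0])), M
def rows(pts, step=.060, tw=10.0):
    """pts: list of (x,y,z,yawdeg); prints row deltas per call of 5 relative to current pose then each call's end"""
    s=read_state(); ps,_=yaw(s); cur=np.r_[s['tool_pos'],ps]
    L=[]; a=cur
    for p in pts:
        p=np.array(p,float); n=int(np.ceil(max(np.linalg.norm(p[:3]-a[:3])/step,abs(p[3]-a[3])/tw)))
        for i in range(1,n+1): L.append(a+(p-a)*i/n)
        a=p
    while len(L)%5: L.append(L[-1])
    b=cur
    for k in range(0,len(L),5):
        out=[]
        for q in L[k:k+5]:
            d=q[:3]-b[:3]; c,sn=np.cos(np.radians(b[3])),np.sin(np.radians(b[3]))
            out.append({"xyz":[round(float(v)/.04,2) for v in (d@[c,sn,0],d@[sn,-c,0],-d[2])],"twist":round(float(-(q[3]-b[3])/6),2)})
        print(out); b=L[k+4]
E
python3 - <<'E'
from h import *
print(yaw())
rows([(.47,-.40,.26,40),(.56,-.1,.26,65),(.52,.15,.25,90),(.50,.27,.23,101)])
E
```

```text
(np.float64(22.62076646800699), array([[ 9.23070871e-01,  3.84629908e-01, -1.73383803e-05],
       [ 3.84629909e-01, -9.23070869e-01,  6.34140045e-05],
       [ 8.38636896e-06, -6.52044800e-05, -9.99999998e-01]]))
[{'xyz': [1.17, -0.52, -0.12], 'twist': -0.48}, {'xyz': [2.33, -1.04, -0.24], 'twist': -0.97}, {'xyz': [3.5, -1.56, -0.36], 'twist': -1.45}, {'xyz': [4.67, -2.08, -0.48], 'twist': -1.93}, {'xyz': [5.83, -2.6, -0.6], 'twist': -2.41}]
[{'xyz': [1.26, -0.21, -0.12], 'twist': -0.48}, {'xyz': [2.31, -0.98, -0.12], 'twist': -1.18}, {'xyz': [3.37, -1.75, -0.12], 'twist': -1.87}, {'xyz': [4.42, -2.52, -0.12], 'twist': -2.57}, {'xyz': [5.47, -3.3, -0.12], 'twist': -3.26}]
[{'xyz': [1.25, -0.37, -0.0], 'twist': -0.69}, {'xyz': [2.5, -0.75, -0.0], 'twist': -1.39}, {'xyz': [3.44, -1.6, 0.05], 'twist': -2.22}, {'xyz': [4.37, -2.46, 0.1], 'twist': -3.06}, {'xyz': [5.3, -3.31, 0.15], 'twist': -3.89}]
[{'xyz': [1.2, -0.41, 0.05], 'twist': -0.83}, {'xyz': [2.39, -0.83, 0.1], 'twist': -1.67}, {'xyz': [3.35, -1.17, 0.27], 'twist': -2.28}, {'xyz': [4.3, -1.5, 0.43], 'twist': -2.89}, {'xyz': [5.26, -1.84, 0.6], 'twist': -3.5}]
```

View pics/wrist1.png

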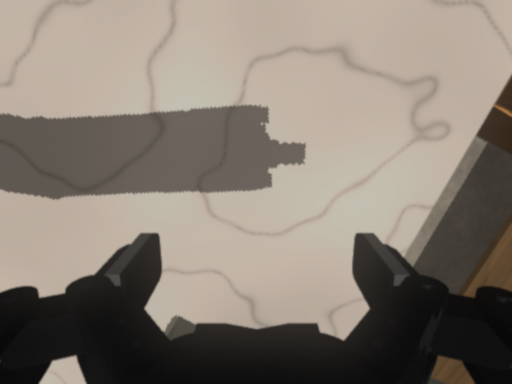

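>>> arm_command(
  deltas=[
    {"xyz": [1.17,-0.52,-0.12],"twist": -0.5},
    {"xyz": [2.33,-1.04,-0.24],"twist": -1.0},
    {"xyz": [3.5,-1.56,-0.36],"twist": -1.5},
    {"xyz": [4.67,-2.08,-0.48],"twist": -1.9},
    {"xyz": [5.83,-2.6,-0.6],"twist": -2.4},
  ],
)

```text
time_s: 2.12
tool_pos: [0.436, -0.4361, 0.2557]
tcp_rot: [2.978, 1.0, 0.0]
wrist_force: [0.1, -0.5, -0.4]
opening: 0.998
```

>>> arm_command(
  deltas=[
    {"xyz": [1.26,-0.21,-0.12],"twist": -0.5},
    {"xyz": [2.31,-0.98,-0.12],"twist": -1.2},
    {"xyz": [3.37,-1.75,-0.12],"twist": -1.9},
    {"xyz": [4.42,-2.52,-0.12],"twist": -2.6},
    {"xyz": [5.47,-3.3,-0.12],"twist": -3.3},
  ],
)

```text
time_s: 2.75
tool_pos: [0.5305, -0.1987, 0.2603]
tcp_rot: [2.761, 1.498, 0.0]
wrist_force: [1.2, -0.7, -0.4]
opening: 0.995
```

Run:
```python
from h import *
s=read_state(); print(s['time_s'],s['tool_pos'],yaw()[0],s['joint_pos'].round(2))
n='wrist'
c=snap(n,'w2.png'); print(np.array(c['world_from_camera']).round(3),c['camera_matrix'])
for t in ['vibrator','bed','jaw_left','jaw_right','hub','ball','mould']:
        for r in place_of(t,n):
            if r['p']>.3: w=W(c,r['point']); print(n,t,round(r['p'],2),w.round(3),px(c,w).round())
rows([(.56,-.1,.26,60),(.52,.15,.25,90),(.50,.27,.23,101)])
```

```text
2.75 [ 0.53046342 -0.19868109  0.2603184 ] 56.9501575090574 [ 0.41  0.39 -0.2   1.68  0.09  1.08 -0.39]
[[ 0.838 -0.528 -0.139  0.566]
 [-0.546 -0.809 -0.217 -0.144]
 [ 0.002  0.258 -0.966  0.403]
 [ 0.     0.     0.     1.   ]] [[319.53275823   0.         256.62394718]
 [  0.         319.53275823 185.21815332]
 [  0.           0.           1.        ]]
wrist vibrator 0.62 [ 0.556 -0.022  0.002] [190.  11.]
wrist bed 0.96 [ 0.517 -0.028  0.06 ] [150.  26.]
wrist jaw_right 0.86 [ 0.533 -0.108  0.063] [210.  88.]
wrist jaw_right 0.67 [ 0.557 -0.021  0.004] [190.  10.]
[{'xyz': [1.27, -0.38, 0.0], 'twist': -0.28}, {'xyz': [2.54, -0.76, 0.0], 'twist': -0.56}, {'xyz': [3.48, -1.62, 0.05], 'twist': -1.56}, {'xyz': [4.41, -2.47, 0.1], 'twist': -2.56}, {'xyz': [5.35, -3.33, 0.15], 'twist': -3.56}]
[{'xyz': [1.18, -0.46, 0.05], 'twist': -1.0}, {'xyz': [2.36, -0.91, 0.1], 'twist': -2.0}, {'xyz': [3.31, -1.28, 0.27], 'twist': -2.61}, {'xyz': [4.25, -1.65, 0.43], 'twist': -3.22}, {'xyz': [5.19, -2.02, 0.6], 'twist': -3.83}]
```

View pics/w2.png

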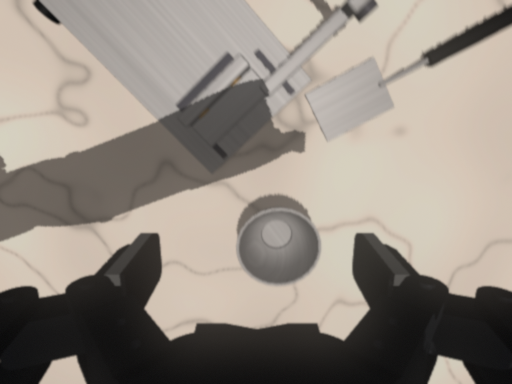

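The wrist view shows the clamp's right end near (220,110) and the bowl at (278,245). I'll carry on to the mould.

>>> arm_command(
  deltas=[
    {"xyz": [1.27,-0.38,0.0],"twist": -0.3},
    {"xyz": [2.54,-0.76,0.0],"twist": -0.6},
    {"xyz": [3.48,-1.62,0.05],"twist": -1.6},
    {"xyz": [4.41,-2.47,0.1],"twist": -2.6},
    {"xyz": [5.35,-3.33,0.15],"twist": -3.6},
  ],
)

```text
time_s: 3.78
tool_pos: [0.5357, 0.052, 0.2541]
tcp_rot: [2.433, 1.987, 0.0]
wrist_force: [1.3, -1.0, -0.8]
opening: 1.002
```

Run:
```python
from h import *
s=read_state(); print(s['time_s'],s['tool_pos'],yaw()[0],s['joint_pos'].round(2))
n='wrist'
c=snap(n,'w3.png')
for t in ['vibrator','bed','jaw_left','jaw_right','hub','ball','mould']:
        for r in place_of(t,n):
            if r['p']>.3: w=W(c,r['point']); print(n,t,round(r['p'],2),w.round(3),px(c,w).round())
rows([(.50,.27,.23,101)])
```

```text
3.775 [0.53565248 0.05200227 0.25406324] 78.47790312740065 [ 0.07  0.36 -0.35  1.76  0.14  1.04 -0.54]
wrist vibrator 0.69 [ 0.555 -0.021  0.004] [282. 206.]
wrist bed 0.74 [ 0.519 -0.029  0.059] [256. 234.]
wrist jaw_left 0.9 [0.506 0.059 0.062] [228. 163.]
wrist jaw_right 0.76 [ 0.533 -0.109  0.059] [281. 292.]
wrist hub 0.73 [ 0.673 -0.001  0.09 ] [401. 193.]
wrist ball 0.84 [0.705 0.01  0.132] [459. 188.]
[{'xyz': [1.3, -0.5, 0.15], 'twist': -0.95}, {'xyz': [2.6, -1.0, 0.3], 'twist': -1.9}, {'xyz': [3.9, -1.5, 0.45], 'twist': -2.85}, {'xyz': [5.2, -2.0, 0.6], 'twist': -3.8}, {'xyz': [5.2, -2.0, 0.6], 'twist': -3.8}]
```

View pics/w3.png

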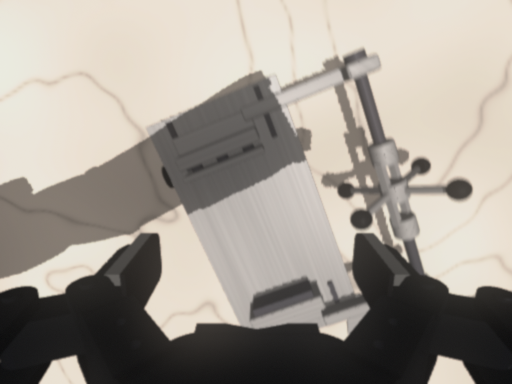

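A clear view of the clamp: the left jaw is at about (220,160), the right jaw with its dark pad at (285,297), and the balls at (459,188), (421,166), (361,219) and (346,190).

>>> arm_command(
  deltas=[
    {"xyz": [1.3,-0.5,0.15],"twist": -0.95},
    {"xyz": [2.6,-1.0,0.3],"twist": -1.9},
    {"xyz": [3.9,-1.5,0.45],"twist": -2.85},
    {"xyz": [5.2,-2.0,0.6],"twist": -3.8},
    {"xyz": [5.2,-2.0,0.6],"twist": -3.8},
  ],
)

```text
time_s: 4.8
tool_pos: [0.4977, 0.2756, 0.2297]
tcp_rot: [-1.985, -2.432, -0.002]
wrist_force: [-0.6, -0.5, 0.4]
opening: 0.998
```

Run:
```python
from h import *
s=read_state(); print(s['time_s'],s['tool_pos'],yaw()[0],s['joint_pos'].round(2))
n='wrist'
c=snap(n,'w4.png')
np.savez('w4.npz',T=c['world_from_camera'],K=c['camera_matrix'])
for t in ['mould']:
        for r in place_of(t,n):
            if r['p']>.2: w=W(c,r['point']); print(n,t,round(r['p'],2),w.round(3),px(c,w).round())
```

```text
4.8 [0.49771662 0.27561902 0.22970313] 101.57336598766797 [-0.26  0.45 -0.49  1.71  0.24  1.04 -0.62]
wrist mould 0.77 [ 0.496  0.315 -0.001] [262. 124.]
wrist mould 0.74 [ 0.665  0.457 -0.   ] [445.  23.]
```

View pics/w4.png

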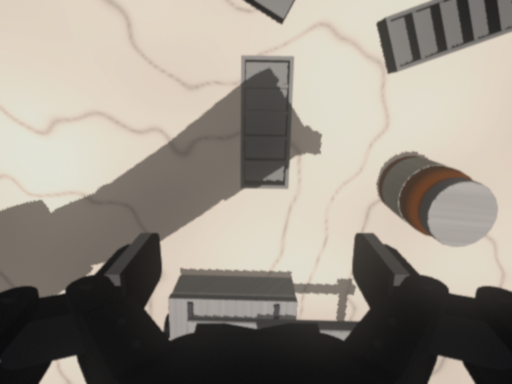

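Run:
```python
from h import *
d=np.load('w4.npz'); T,K=d['T'],d['K']
im=cv2.cvtColor(cv2.imread('pics/w4.png'),cv2.COLOR_BGR2GRAY)
cv2.imwrite('pics/w4c.png',cv2.resize(im[45:200,225:310],None,fx=3.8,fy=3.8,interpolation=2))
def bp(u,v,z):
    r=T[:3,:3]@np.linalg.inv(K)@[u,v,1]; return T[:3,3]+r*(z-T[2,3])/r[2]
C=[bp(*p,.025) for p in [(242.5,57),(293.5,57.5),(288.5,187),(241.5,187)]]
for c in C: print(c.round(4))
ctr=sum(C)/4; print(ctr)
a=(C[0]+C[1]-C[2]-C[3])/2; print('len',np.linalg.norm(a),'yaw',np.degrees(np.arctan2(-a[0],a[1])))
b=(C[1]+C[2]-C[0]-C[3])/2; print('wid',np.linalg.norm(b),'yaw',np.degrees(np.arctan2(b[1],b[0])))
```

```text
[0.4623 0.3785 0.025 ]
[0.5132 0.3884 0.025 ]
[0.539  0.2543 0.025 ]
[0.4871 0.2437 0.025 ]
[0.50038951 0.3162167  0.025     ]
len 0.13673856751255078 yaw 10.6430646289427
wid 0.05241337123712364 yaw 11.276382327276096
```

View pics/w4c.png

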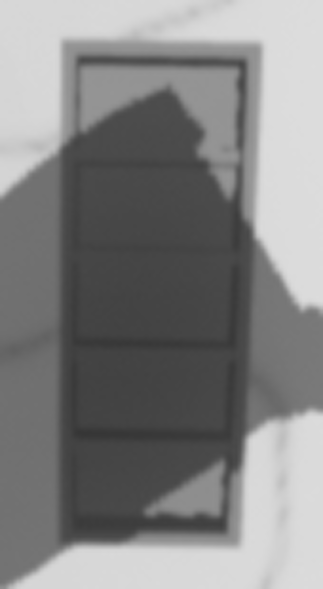

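Run:
```python
from h import *
s=read_state(); print(s['tool_pos'],yaw()[0])
rows([(.4995,.3165,.15,101),(.4995,.3165,.06,101)],step=.05)
```

```text
[0.49952225 0.27073986 0.22976371] 101.1474398002845
[{'xyz': [0.56, 0.11, 1.0], 'twist': 0.01}, {'xyz': [1.12, 0.22, 1.99], 'twist': 0.02}, {'xyz': [1.12, 0.22, 3.12], 'twist': 0.02}, {'xyz': [1.12, 0.22, 4.24], 'twist': 0.02}, {'xyz': [1.12, 0.22, 4.24], 'twist': 0.02}]
```

>>> arm_command(
  deltas=[
    {"xyz": [0.56,0.11,1.0],"twist": 0},
    {"xyz": [1.12,0.22,2.0],"twist": 0},
    {"xyz": [1.12,0.22,3.1],"twist": 0},
    {"xyz": [1.12,0.22,4.1],"twist": 0},
    {"xyz": [1.12,0.22,4.1],"twist": 0},
  ],
  gripper=100,
  newtons=30,
)

```text
time_s: 5.52
tool_pos: [0.4987, 0.3138, 0.0638]
tcp_rot: [-1.997, -2.424, 0.009]
wrist_force: [-0.1, -0.6, 0.3]
opening: 0.999
```

Run:
```python
from h import *
snap('wrist','w5.png');s=read_state(); print(s['tool_pos'],yaw()[0])
rows([(.4995,.3165,.006,101)],step=.02)
```

```text
[0.49961011 0.31513826 0.06583905] 101.05454125399426
[{'xyz': [0.01, 0.0, 0.5], 'twist': 0.0}, {'xyz': [0.02, 0.0, 1.0], 'twist': 0.01}, {'xyz': [0.03, 0.0, 1.5], 'twist': 0.01}, {'xyz': [0.03, 0.0, 1.5], 'twist': 0.01}, {'xyz': [0.03, 0.0, 1.5], 'twist': 0.01}]
```

View pics/w5.png

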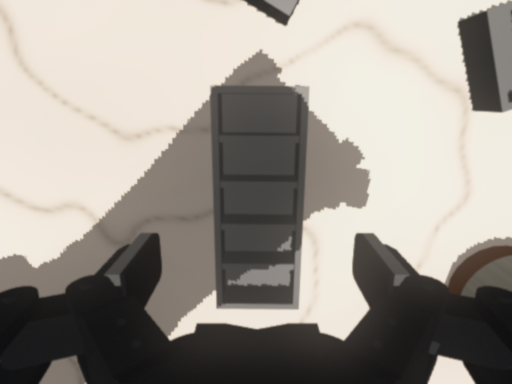

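The mould is centred between the fingers: its middle is at column 259 and the fingers' is at 257. I'll descend and grip.

>>> arm_command(
  deltas=[
    {"xyz": [0.03,0,0.5],"twist": 0},
    {"xyz": [0.03,0,1.0],"twist": 0},
    {"xyz": [0.03,0,1.45],"twist": 0},
    {"xyz": [0.03,0,1.45],"twist": 0},
    {"xyz": [0.03,0,1.45],"twist": 0},
  ],
)

```text
time_s: 6.2
tool_pos: [0.4994, 0.3186, 0.009]
tcp_rot: [1.994, 2.427, 0.002]
wrist_force: [0.9, -0.1, -0.2]
opening: 1.002
```

>>> arm_command(
  deltas=[
    {"xyz": [0,0,0],"twist": 0},
    {"xyz": [0,0,0],"twist": 0},
    {"xyz": [0,0,0],"twist": 0},
    {"xyz": [0,0,0],"twist": 0},
    {"xyz": [0,0,0],"twist": 0},
  ],
  gripper=45,
  newtons=35,
)

```text
time_s: 6.82
tool_pos: [0.4991, 0.3186, 0.0088]
tcp_rot: [1.994, 2.428, 0.001]
wrist_force: [-0.7, -1.2, 6.4]
opening: 0.619
```

Run:
```python
from h import *
snap('wrist','w6.png');s=read_state(); print(s['time_s'],s['tool_pos'],yaw()[0],s['opening'],s['wrist_force'])
```

```text
6.875 [0.4991729  0.31862329 0.00879202] 101.21030591057583 0.626809075488759 [-1.38834939 -0.4538288   6.70948915]
```

View pics/w6.png

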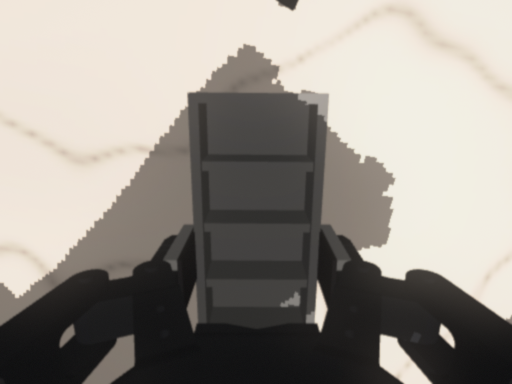

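Gripped: the opening is 0.63, or about 53 mm. Before carrying, I'll check the clamp's yaw using the bed and jaw edges in w3.

Run:
```python
from h import *
import cv2
im=cv2.imread('pics/w3.png')
cv2.imwrite('pics/w3c.png',cv2.resize(im[60:330,140:390],None,fx=2.2,fy=2.2,interpolation=2))
rows([(.4992,.3186,.14,101.2),(.51,.20,.19,101.2),(.519,-.022,.19,100.3)],step=.06)
```

```text
[{'xyz': [-0.0, 0.0, -1.09], 'twist': 0.0}, {'xyz': [-0.0, 0.0, -2.19], 'twist': 0.0}, {'xyz': [-0.0, 0.0, -3.28], 'twist': 0.0}, {'xyz': [-0.99, -0.1, -3.7], 'twist': 0.0}, {'xyz': [-1.97, -0.21, -4.11], 'twist': 0.0}]
[{'xyz': [-0.99, -0.1, -0.42], 'twist': -0.0}, {'xyz': [-2.36, -0.32, -0.42], 'twist': 0.04}, {'xyz': [-3.73, -0.53, -0.42], 'twist': 0.08}, {'xyz': [-5.1, -0.75, -0.42], 'twist': 0.11}, {'xyz': [-6.47, -0.96, -0.42], 'twist': 0.15}]
```

View pics/w3c.png

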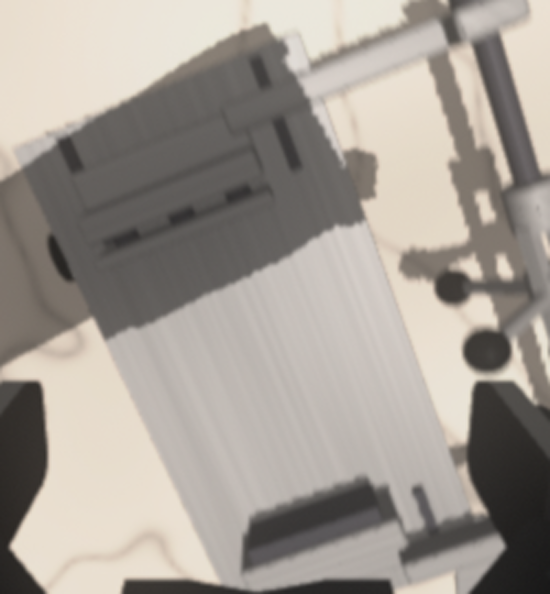

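Run:
```python
from h import *
d=np.load('w4.npz'); T4,K=d['T'],d['K']
def TT(p,yawd):
    M=np.eye(4); y=np.radians(yawd); M[:3,:3]=[[np.cos(y),np.sin(y),0],[np.sin(y),-np.cos(y),0],[0,0,-1]]; M[:3,3]=p; return M
X=np.linalg.inv(TT([.49772,.27562,.2297],101.573))@T4
T=TT([.53565,.0520,.25406],78.478)@X
def bp(u,v,z):
    u=u/2.2+140; v=v/2.2+60
    r=T[:3,:3]@np.linalg.inv(K)@[u,v,1]; return T[:3,3]+r*(z-T[2,3])/r[2]
for n,a,b,z in [('left edge',(105,340),(225,585),.06),('right',(363,222),(455,475),.06),('Rjaw top pad edge',(250,520),(365,478),.0915),('Ljaw top edge',(95,240),(268,187),.0915)]:
    A,B=bp(*a,z),bp(*b,z); v=A-B; print(n,A.round(4),B.round(4),np.degrees(np.arctan2(v[1],v[0])))
```

```text
left edge [0.4488 0.0104 0.06  ] [ 0.4776 -0.1444  0.06  ] 100.56148637014061
right [0.5871 0.0442 0.06  ] [ 0.6131 -0.1015  0.06  ] 100.11723675598118
Rjaw top pad edge [ 0.5044 -0.0856  0.0915] [ 0.5639 -0.074   0.0915] -168.98557595176015
Ljaw top edge [0.4658 0.0667 0.0915] [0.5455 0.0744 0.0915] -174.48708353707326
```

>>> arm_command(
  deltas=[
    {"xyz": [0,0,-0.6],"twist": 0},
    {"xyz": [0,0,-1.6],"twist": 0},
    {"xyz": [0,0,-2.9],"twist": 0},
    {"xyz": [-0.7,-0.1,-3.7],"twist": 0},
    {"xyz": [-1.97,-0.21,-4.1],"twist": 0},
  ],
)

```text
time_s: 7.5
tool_pos: [0.5059, 0.241, 0.1741]
tcp_rot: [1.989, 2.431, 0.005]
wrist_force: [0.7, -0.8, -2.6]
opening: 0.625
```

>>> arm_command(
  deltas=[
    {"xyz": [-0.99,-0.1,-0.42],"twist": 0},
    {"xyz": [-2.36,-0.32,-0.42],"twist": 0},
    {"xyz": [-3.73,-0.53,-0.42],"twist": 0.1},
    {"xyz": [-5.1,-0.75,-0.42],"twist": 0.1},
    {"xyz": [-6.3,-0.96,-0.42],"twist": 0.15},
  ],
)

```text
time_s: 8.12
tool_pos: [0.5168, -0.0175, 0.1889]
tcp_rot: [2.014, 2.411, -0.001]
wrist_force: [1.3, -0.5, -2.0]
opening: 0.62
```

Run:
```python
from h import *
c=snap('wrist','w7.png');s=read_state(); print(s['time_s'],s['tool_pos'],yaw()[0],s['opening'],s['wrist_force'])
c=snap('side','s7.png');s=read_state(); print(s['time_s'],s['tool_pos'],yaw()[0],s['opening'],s['wrist_force'])
for t in ['bed','jaw_left','jaw_right','ball','mould']:
        for r in place_of(t,'side'):
            if r['p']>.3: w=W(c,r['point']); print(t,round(r['p'],2),w.round(3),px(c,w).round())
im=cv2.imread('pics/s7.png'); cv2.imwrite('pics/s7c.png',cv2.resize(im[130:310,150:370],None,fx=3,fy=3))
```

```text
8.175 [ 0.51641772 -0.02532343  0.18837179] 99.83191229223883 0.6243875010868077 [-0.38558492 -7.98011463 -4.00609836]
8.225 [ 0.5165011  -0.02202415  0.1884045 ] 99.82994087158788 0.6240426458421912 [-0.48440375  0.75209793 -2.75026797]
bed 0.86 [ 0.522 -0.029  0.06 ] [231. 236.]
jaw_left 0.8 [0.505 0.057 0.059] [225. 216.]
jaw_right 0.86 [ 0.534 -0.108  0.059] [237. 257.]
ball 0.94 [0.704 0.005 0.133] [302. 203.]
mould 0.78 [ 0.517 -0.028  0.182] [228. 196.]
mould 0.77 [0.668 0.457 0.003] [272. 158.]
```

View pics/w7.png

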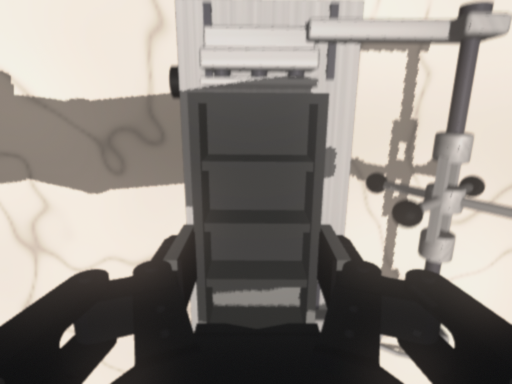

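View pics/s7c.png

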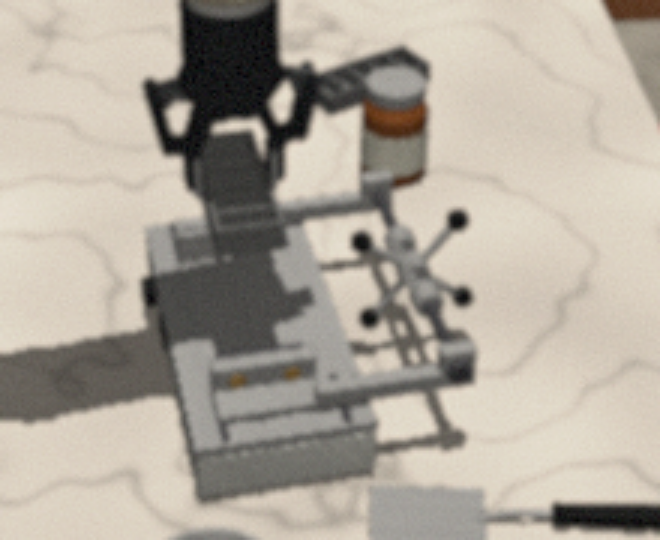

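Everything lines up: mould and bed are parallel within 1°. I'll lower it gently.

Run:
```python
from h import *
rows([(.5195,-.020,.115,100.4),(.5195,-.020,.072,100.4)],step=.04)
```

```text
[{'xyz': [-0.08, 0.01, 0.92], 'twist': 0.0}, {'xyz': [-0.16, 0.03, 1.85], 'twist': 0.01}, {'xyz': [-0.16, 0.03, 2.39], 'twist': 0.01}, {'xyz': [-0.16, 0.03, 2.92], 'twist': 0.01}, {'xyz': [-0.16, 0.03, 2.92], 'twist': 0.01}]
```

>>> arm_command(
  deltas=[
    {"xyz": [0,0,0.6],"twist": 0},
    {"xyz": [0,0,1.2],"twist": 0},
    {"xyz": [0,0,1.8],"twist": 0},
    {"xyz": [0,0,1.8],"twist": 0},
    {"xyz": [0,0,1.8],"twist": 0},
  ],
)

```text
time_s: 9.1
tool_pos: [0.5177, -0.0142, 0.1176]
tcp_rot: [2.011, 2.413, 0.001]
wrist_force: [-0.2, -0.8, -1.0]
opening: 0.622
```

Run:
```python
from h import *
s=read_state(); print(s['time_s'],s['tool_pos'],yaw()[0],s['dq'].round(3))
rows([(.5195,-.020,.072,100.4)],step=.02)
```

```text
9.1 [ 0.5177141  -0.01422127  0.11764825] 100.40165311667624 [ 0.008 -0.011  0.001 -0.005  0.001 -0.002 -0.002]
[{'xyz': [-0.05, 0.01, 0.38], 'twist': 0.0}, {'xyz': [-0.1, 0.01, 0.76], 'twist': 0.0}, {'xyz': [-0.15, 0.02, 1.14], 'twist': 0.0}, {'xyz': [-0.15, 0.02, 1.14], 'twist': 0.0}, {'xyz': [-0.15, 0.02, 1.14], 'twist': 0.0}]
```

>>> arm_command(
  deltas=[
    {"xyz": [-0.15,0.03,0.3],"twist": 0},
    {"xyz": [-0.15,0.03,0.6],"twist": 0},
    {"xyz": [-0.15,0.03,0.9],"twist": 0},
    {"xyz": [-0.15,0.03,1.1],"twist": 0},
    {"xyz": [-0.15,0.03,1.1],"twist": 0},
  ],
)

```text
time_s: 9.72
tool_pos: [0.5191, -0.0207, 0.0722]
tcp_rot: [-2.012, -2.412, 0.001]
wrist_force: [-0.4, -0.6, -1.8]
opening: 0.62
```

Run:
```python
from h import *
s=read_state(); print(s['time_s'],s['tool_pos'],yaw()[0],s['wrist_force'])
snap('wrist','w8.png')
c=snap('side','s8.png');
im=cv2.imread('pics/s8.png'); cv2.imwrite('pics/s8c.png',cv2.resize(im[130:310,150:370],None,fx=3,fy=3))
```

```text
9.725 [ 0.51908178 -0.02073405  0.07216111] 100.3379724390093 [-0.39827824 -0.59718954 -1.8238447 ]
```

View pics/w8.png

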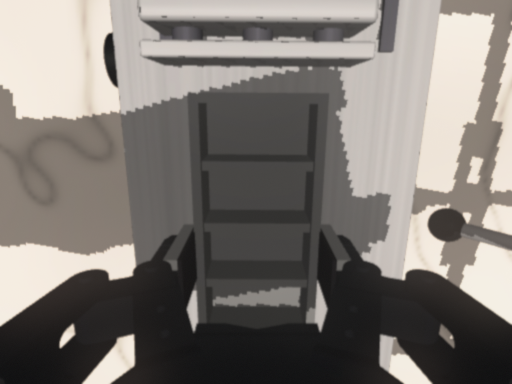

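View pics/s8c.png

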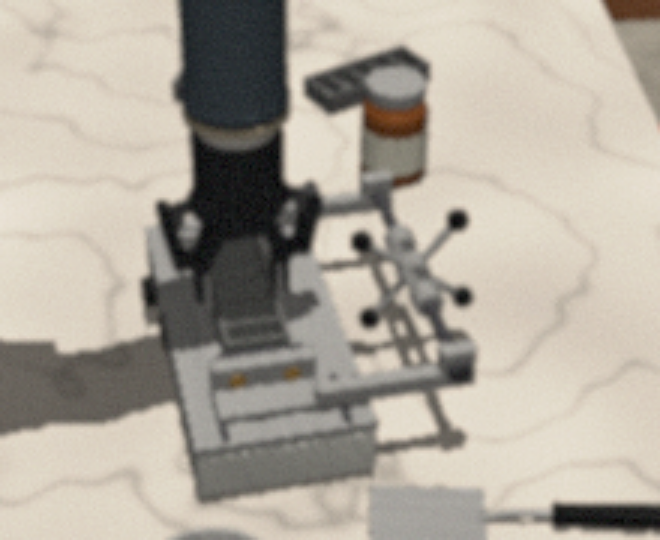

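>>> arm_command(
  deltas=[
    {"xyz": [0,0,0.03],"twist": 0},
    {"xyz": [0,0,0.06],"twist": 0},
    {"xyz": [0,0,0.09],"twist": 0},
    {"xyz": [0,0,0.09],"twist": 0},
    {"xyz": [0,0,0.09],"twist": 0},
  ],
)

```text
time_s: 10.45
tool_pos: [0.5195, -0.0209, 0.0693]
tcp_rot: [-2.013, -2.412, -0.0]
wrist_force: [-0.1, 0.3, -2.1]
opening: 0.621
```

>>> arm_command(
  deltas=[
    {"xyz": [0,0,0.02],"twist": 0},
    {"xyz": [0,0,0.04],"twist": 0},
    {"xyz": [0,0,0.04],"twist": 0},
    {"xyz": [0,0,0.04],"twist": 0},
    {"xyz": [0,0,0.04],"twist": 0},
  ],
)

```text
time_s: 11.08
tool_pos: [0.5196, -0.0209, 0.0688]
tcp_rot: [2.012, 2.411, 0.0]
wrist_force: [-3.8, -1.0, 14.2]
opening: 0.62
```

Contact with the bed: 14 N at z = 0.069, matching a 60 mm bed. I'll release.

>>> arm_command(
  deltas=[
    {"xyz": [0,0,0],"twist": 0},
    {"xyz": [0,0,0],"twist": 0},
    {"xyz": [0,0,0],"twist": 0},
    {"xyz": [0,0,-0.2],"twist": 0},
    {"xyz": [0,0,-0.5],"twist": 0},
  ],
  gripper=90,
)

```text
time_s: 11.7
tool_pos: [0.5194, -0.0208, 0.0882]
tcp_rot: [-2.012, -2.412, 0.0]
wrist_force: [-0.5, -0.4, 0.0]
opening: 0.898
```

>>> arm_command(
  deltas=[
    {"xyz": [0,0,-1],"twist": 0},
    {"xyz": [0,0,-2],"twist": 0},
    {"xyz": [0,0,-3],"twist": 0},
    {"xyz": [0,0,-4],"twist": 0},
    {"xyz": [0,0,-4],"twist": 0},
  ],
)

```text
time_s: 12.32
tool_pos: [0.521, -0.0205, 0.2515]
tcp_rot: [2.01, 2.408, 0.006]
wrist_force: [-0.0, 0.5, -0.7]
opening: 0.902
```

Run:
```python
from h import *
s=read_state(); print(s['time_s'],s['tool_pos'],yaw()[0],s['wrist_force'],s['opening'],s['joint_pos'].round(2))
for n in ['wrist','side']:
    c=snap(n,n+'9.png'); np.savez(n+'9.npz',T=c['world_from_camera'],K=c['camera_matrix'])
    for t in ['bed','jaw_left','jaw_right','hub','ball','mould']:
        for r in place_of(t,n):
            if r['p']>.3: w=W(c,r['point']); print(n,t,round(r['p'],2),w.round(4),px(c,w).round())
```

```text
12.325 [ 0.52101813 -0.02051556  0.25149817] 100.31560421637916 [-0.03551689  0.53446704 -0.69654342] 0.9021537057962326 [ 0.31  0.35 -0.5   1.8   0.19  1.03 -0.08]
wrist jaw_left 0.77 [0.5056 0.0558 0.0616] [254.  86.]
wrist jaw_right 0.57 [ 0.534  -0.1092  0.0622] [253. 242.]
wrist jaw_right 0.34 [ 0.6702 -0.0013  0.0884] [407. 176.]
wrist hub 0.85 [ 0.6715 -0.0031  0.0889] [408. 178.]
wrist ball 0.7 [0.7086 0.0086 0.1291] [475. 184.]
wrist mould 0.55 [ 0.5167 -0.0223  0.0596] [251. 164.]
side bed 0.89 [ 0.521  -0.0268  0.0576] [231. 236.]
side jaw_right 0.75 [ 0.5384 -0.1109  0.0578] [239. 258.]
side hub 0.96 [0.6693 0.001  0.0854] [288. 219.]
side ball 0.65 [0.7045 0.0063 0.1332] [302. 202.]
side mould 0.93 [ 0.5222 -0.0241  0.0621] [231. 234.]
side mould 0.57 [6.664e-01 4.599e-01 2.000e-04] [272. 158.]
side mould 0.56 [0.492  0.4996 0.0018] [221. 154.]
side mould 0.36 [0.7044 0.008  0.1362] [302. 201.]
```

View pics/wrist9.png

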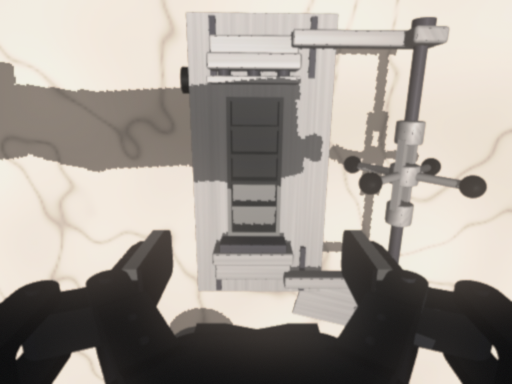

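The mould lies flat and centred between the jaws. It's parallel to them, with its centre at about (0.519,-0.023) against the bed point at (0.52,-0.027). Next I'll shut the gripper, turn it so the narrow side faces the balls, and go above the hub.

```bash
cat >> h.py <<'E'
HUB=np.array([.6700,-.0010,.0855]); YC=10.3
U=np.array([np.cos(np.radians(YC)),np.sin(np.radians(YC)),0])
def at(u,z): # clamp u rel hub, world z
    p=HUB+U*u; return (p[0],p[1],z,YC)
E
python3 - <<'E'
from h import *
s=read_state(); print(s['tool_pos'])
rows([at(5,.23)] if 0 else [at(.008,.23)],step=.03)
# ball pixel triangulation from wrist9/side9
def ray(f,uv):
    d=np.load(f); r=d['T'][:3,:3]@np.linalg.inv(d['K'])@[*uv,1]; return d['T'][:3,3],r/np.linalg.norm(r)
o,r=ray('wrist9.npz',(473,186))
# intersect with the plane of spokes
n=np.array([-U[1],U[0],0]); 
for uv in [(473,186),(372,183),(352,164),(431,166)]:
    o,r=ray('wrist9.npz',uv); t=n@(HUB-o)/(n@r); p=o+t*r-HUB; print(uv,(p@U*1e3).round(1),(p[2]*1e3).round(1),np.degrees(np.arctan2(p@U,p[2])).round(1))
E
python3 -c "
import cv2
a=cv2.imread('pics/side9.png');cv2.imwrite('pics/side9c.png',cv2.resize(a[170:300,190:330],None,fx=4.4,fy=4.4,interpolation=2))
a=cv2.imread('pics/wrist9.png');cv2.imwrite('pics/wrist9c.png',cv2.resize(a[0:300,180:500],None,fx=2,fy=2,interpolation=2))"
```

```text
[ 0.51949678 -0.02083667  0.24755246]
[{'xyz': [-0.02, 0.4, 0.04], 'twist': 1.5}, {'xyz': [-0.04, 0.8, 0.09], 'twist': 3.0}, {'xyz': [-0.06, 1.2, 0.13], 'twist': 4.5}, {'xyz': [-0.07, 1.6, 0.18], 'twist': 6.0}, {'xyz': [-0.09, 2.0, 0.22], 'twist': 7.5}]
[{'xyz': [0.27, 0.3, 0.04], 'twist': 1.5}, {'xyz': [0.54, 0.59, 0.09], 'twist': 3.0}, {'xyz': [0.81, 0.89, 0.13], 'twist': 4.5}, {'xyz': [1.08, 1.18, 0.18], 'twist': 6.0}, {'xyz': [1.35, 1.48, 0.22], 'twist': 7.5}]
(473, 186) 39.6 41.3 43.8
(372, 183) -44.7 30.2 -56.0
(352, 164) -36.9 -57.1 -147.1
(431, 166) 49.0 -44.8 132.4
```

View pics/side9c.png

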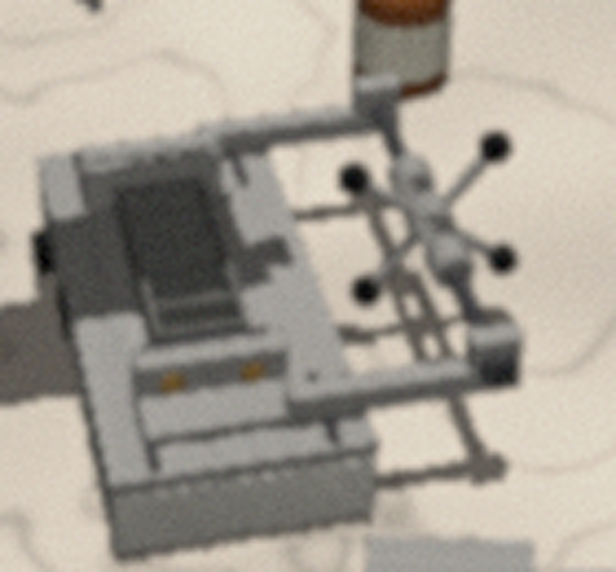

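View pics/wrist9c.png

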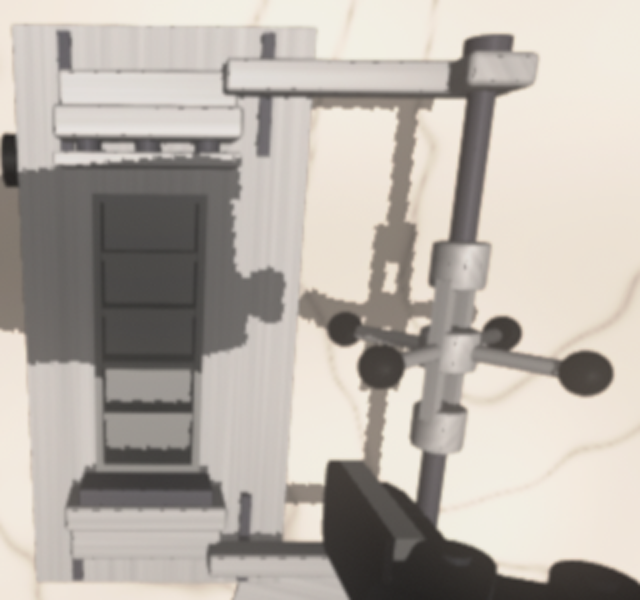

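Run:
```python
from h import *
d=np.load('side9.npz'); n=np.array([-U[1],U[0],0]); P=[]
for c in [(494,146),(353,179),(365,292),(502,259)]:
    uv=(c[0]/4.4+190-.4,c[1]/4.4+170-.4); r=d['T'][:3,:3]@np.linalg.inv(d['K'])@[*uv,1]; o=d['T'][:3,3]
    t=n@(HUB-o)/(n@r); p=o+t*r-HUB; P.append([p@U*1e3,p[2]*1e3])
P=np.array(P); m=P.mean(0); print(P.round(1),m); q=P-m; print(np.hypot(*q.T), np.degrees(np.arctan2(q[:,0],q[:,1])))
```

```text
[[ 34.3  47.4]
 [-50.   37.9]
 [-40.9 -47.4]
 [ 44.3 -37.7]] [-3.08642881  0.05297975]
[60.35720406 60.23747914 60.67930715 60.5623322 ] [  38.27881806  -51.10414515 -141.4119792   128.58864087]
```

>>> arm_command(
  deltas=[
    {"xyz": [0,0.4,0],"twist": 1.5},
    {"xyz": [0,0.8,0.1],"twist": 3.0},
    {"xyz": [0,1.2,0.15],"twist": 4.5},
    {"xyz": [-0.05,1.6,0.2],"twist": 6.0},
    {"xyz": [-0.1,2.0,0.2],"twist": 7.5},
  ],
  gripper=0,
)

```text
time_s: 13.65
tool_pos: [0.5994, -0.0104, 0.2394]
tcp_rot: [-2.786, -1.451, 0.001]
wrist_force: [0.1, -0.4, -0.7]
opening: 0.003
```

>>> arm_command(
  deltas=[
    {"xyz": [0.27,0.3,0.04],"twist": 1.5},
    {"xyz": [0.54,0.59,0.09],"twist": 3.0},
    {"xyz": [0.81,0.89,0.13],"twist": 4.5},
    {"xyz": [1.08,1.18,0.18],"twist": 6.0},
    {"xyz": [1.35,1.48,0.22],"twist": 7.5},
  ],
)

```text
time_s: 14.28
tool_pos: [0.6788, 0.0004, 0.2306]
tcp_rot: [-3.129, -0.275, 0.0]
wrist_force: [0.0, 0.6, -0.5]
opening: -0.001
```

Run:
```python
from h import *
c=snap('wrist','w10.png');s=read_state(); print(s['time_s'],s['tool_pos'],yaw()[0],s['opening'],s['wrist_force'],s['joint_pos'].round(2))
for t in ['hub','ball']:
        for r in place_of(t,'wrist'):
            w=W(c,r['point']); print(t,round(r['p'],2),w.round(4),px(c,w).round())
```

```text
14.325 [0.68030942 0.00115889 0.23010892] 9.635964256341012 -0.0022072050727015564 [0.93161504 1.20440692 0.30377488] [-0.03  0.58 -0.07  1.42  0.04  1.14 -1.51]
hub 0.9 [0.672  0.0012 0.0873] [255. 181.]
ball 0.78 [0.7078 0.0076 0.1291] [254. 148.]
ball 0.65 [ 0.494  -0.3031 -0.002 ] [450. 326.]
```

View pics/w10.png

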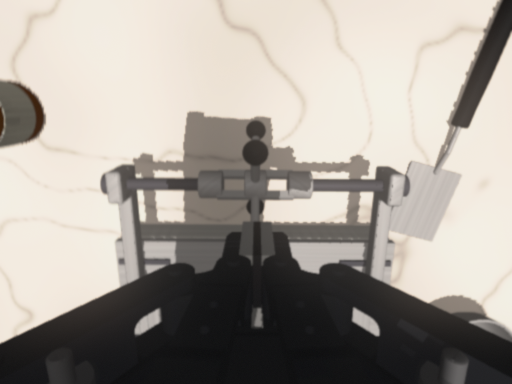

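The fingers (column 256) line up with the upper ball (255,152), and the side view gives that ball's angle as 38.5° past upright. I'll descend behind it.

>>> arm_command(
  deltas=[
    {"xyz": [0,0,0.8],"twist": 0},
    {"xyz": [0,0,1.6],"twist": 0},
    {"xyz": [0,0,2.3],"twist": 0},
    {"xyz": [0,0,2.5],"twist": 0},
    {"xyz": [0,0,2.5],"twist": 0},
  ],
)

```text
time_s: 15.05
tool_pos: [0.6782, 0.0001, 0.1312]
tcp_rot: [-3.129, -0.285, 0.0]
wrist_force: [-0.6, -1.0, 0.6]
opening: 0.001
```

```bash
cat >> h.py <<'E'
def off(th): return np.interp(th,[-40,25,40,50,60],[-6,-6,-4.5,-2.5,-.5])*1e-3
def tcp_for(th,gap=0.0,half=.011):
    t=np.radians(th); return at(.06*np.sin(t)-.010-half-gap, HUB[2]+.06*np.cos(t)+off(th))
def rep(s=None):
    s=s or read_state(); d=s['tool_pos']-HUB; F=s['wrist_force']
    print('t',round(s['time_s'],2),'u,z rel hub mm',(d@U*1e3).round(1),(d[2]*1e3).round(1),'v',(d@[-U[1],U[0],0]*1e3).round(1),'yaw',yaw(s)[0].round(2),'Fu',(F@U).round(2),'Fz',F[2].round(2))
E
python3 - <<'E'
from h import *
rep()
for th in [38,42,46,50,55]: p=tcp_for(th); print(th,p)
rows([tcp_for(th) for th in [38.5,43,47,51,55]],step=.02)
E
```

```text
t 15.05 u,z rel hub mm 8.2 45.7 v -0.3 yaw 10.39 Fu -0.78 Fz 0.57
38 (np.float64(0.685682821043696), np.float64(0.0018500516155583084), np.float64(0.1280806452164033), 10.3)
42 (np.float64(0.6888392697245884), np.float64(0.002423675559703259), np.float64(0.12598868952864367), 10.3)
46 (np.float64(0.6918032742079937), np.float64(0.002962326465870865), np.float64(0.12387950222753985), 10.3)
50 (np.float64(0.6945603941620093), np.float64(0.0034633800809912825), np.float64(0.12156725658119236), 10.3)
55 (np.float64(0.6976955006135125), np.float64(0.0040331254847141285), np.float64(0.11841458618106276), 10.3)
[{'xyz': [0.2, -0.01, 0.09], 'twist': 0.02}, {'xyz': [0.29, -0.01, 0.14], 'twist': 0.02}, {'xyz': [0.37, -0.01, 0.2], 'twist': 0.02}, {'xyz': [0.43, -0.01, 0.26], 'twist': 0.02}, {'xyz': [0.5, -0.01, 0.32], 'twist': 0.02}]
```

>>> arm_command(
  deltas=[
    {"xyz": [0.1,0,0.05],"twist": 0},
    {"xyz": [0.2,0,0.1],"twist": 0},
    {"xyz": [0.25,0,0.12],"twist": 0},
    {"xyz": [0.3,0,0.14],"twist": 0},
    {"xyz": [0.35,0,0.17],"twist": 0},
  ],
)

```text
time_s: 15.68
tool_pos: [0.6913, 0.0025, 0.1241]
tcp_rot: [3.129, 0.283, -0.003]
wrist_force: [-6.8, -0.7, 2.8]
opening: 0.0
```

Run:
```python
from h import *
rep()
c=snap('side','s11.png');cv2.imwrite('pics/s11c.png',cv2.resize(cv2.imread('pics/s11.png')[170:300,190:330],None,fx=4.4,fy=4.4,interpolation=2))
```

```text
t 15.68 u,z rel hub mm 21.6 38.6 v -0.3 yaw 10.32 Fu -6.82 Fz 2.79
```

View pics/s11c.png

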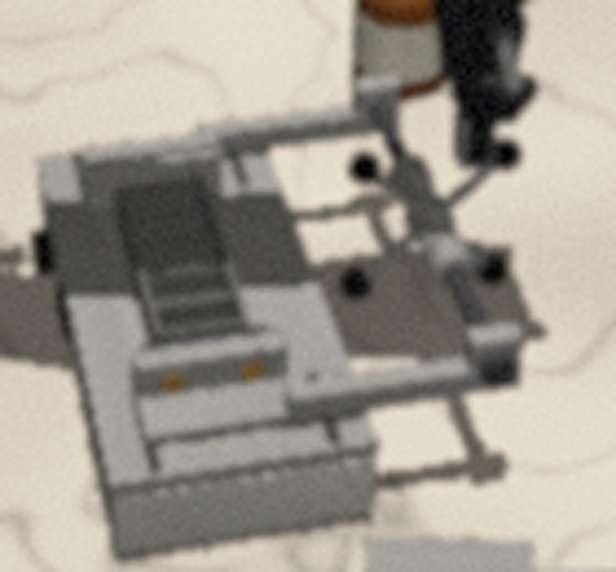

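Contact confirmed: the ball moved and the torque is about 0.37 N m, as expected from friction alone. I'll finish this push, then go over to the next ball.

>>> arm_command(
  deltas=[
    {"xyz": [0.04,0,0.04],"twist": 0},
    {"xyz": [0.08,0,0.08],"twist": 0},
    {"xyz": [0.12,0,0.11],"twist": 0},
    {"xyz": [0.16,0,0.14],"twist": 0},
    {"xyz": [0.19,0,0.16],"twist": 0},
  ],
)

```text
time_s: 16.35
tool_pos: [0.6983, 0.0038, 0.1173]
tcp_rot: [3.129, 0.282, -0.005]
wrist_force: [-7.8, -1.1, 2.6]
opening: 0.0
```

Run:
```python
from h import *
rep()
```

```text
t 16.35 u,z rel hub mm 28.7 31.8 v -0.3 yaw 10.32 Fu -7.82 Fz 2.56
```

>>> arm_command(
  deltas=[
    {"xyz": [-0.1,0,-0.6],"twist": 0},
    {"xyz": [-0.3,0,-1.4],"twist": 0},
    {"xyz": [-1.2,0,-1.4],"twist": 0},
    {"xyz": [-2.2,0,-1.4],"twist": 0},
    {"xyz": [-2.3,0,-1.0],"twist": 0},
  ],
)

```text
time_s: 16.98
tool_pos: [0.6084, -0.0131, 0.1593]
tcp_rot: [3.128, 0.281, 0.005]
wrist_force: [-0.1, 0.7, -0.5]
opening: -0.004
```

Run:
```python
from h import *
rep()
c=snap('side','s12.png');cv2.imwrite('pics/s12c.png',cv2.resize(cv2.imread('pics/s12.png')[170:300,190:330],None,fx=4.4,fy=4.4,interpolation=2))
```

```text
t 16.98 u,z rel hub mm -62.8 73.8 v -0.9 yaw 10.28 Fu -0.01 Fz -0.53
```

View pics/s12c.png

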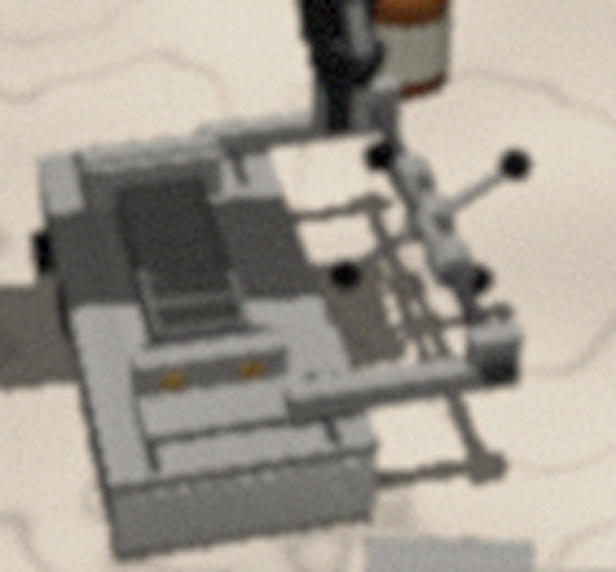

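```bash
cat >> h.py <<'E'
def ang(c,P):
    T=np.array(c['world_from_camera']) if isinstance(c,dict) else c['T']; K=np.array(c['camera_matrix']) if isinstance(c,dict) else c['K']
    n=np.array([-U[1],U[0],0]); Q=[]
    for q in P:
        uv=(q[0]/4.4+190-.4,q[1]/4.4+170-.4); r=T[:3,:3]@np.linalg.inv(K)@[*uv,1]; o=T[:3,3]; t=n@(HUB-o)/(n@r); p=o+t*r-HUB; Q.append([p@U*1e3+3,p[2]*1e3])
    Q=np.array(Q); return np.degrees(np.arctan2(Q[:,0],Q[:,1])).round(1), np.hypot(*Q.T).round(1)
E
python3 - <<'E'
from h import *
print(ang(np.load('side9.npz'),[(514,164),(379,157),(345,273),(478,279)]))
print('now',); rep()
rows([tcp_for(-34,.008)]+[tcp_for(t) for t in [-30,-18,-6,6,18,30,40,48,55]],step=.04)
E
```

```text
(array([  57.3,  -32. , -121.1,  147. ]), array([59.9, 60.1, 59.1, 60.2]))
now
t 17.02 u,z rel hub mm -63.4 71.2 v -0.5 yaw 10.3 Fu -1.41 Fz -1.44
[{'xyz': [0.02, -0.01, 0.69], 'twist': 0.0}, {'xyz': [0.31, -0.01, 0.63], 'twist': 0.0}, {'xyz': [0.6, -0.01, 0.5], 'twist': 0.0}, {'xyz': [0.9, -0.01, 0.44], 'twist': 0.0}, {'xyz': [1.22, -0.01, 0.44], 'twist': 0.0}]
[{'xyz': [0.31, -0.0, 0.07], 'twist': -0.0}, {'xyz': [0.59, -0.0, 0.18], 'twist': -0.0}, {'xyz': [0.81, 0.0, 0.31], 'twist': -0.0}, {'xyz': [0.96, 0.0, 0.41], 'twist': -0.0}, {'xyz': [1.07, 0.0, 0.52], 'twist': -0.0}]
```

>>> arm_command(
  deltas=[
    {"xyz": [0,0,0.66],"twist": 0},
    {"xyz": [0.2,0,0.65],"twist": 0},
    {"xyz": [0.5,0,0.53],"twist": 0},
    {"xyz": [0.85,0,0.44],"twist": 0},
    {"xyz": [1.2,0,0.42],"twist": 0},
  ],
)

```text
time_s: 17.65
tool_pos: [0.6567, -0.0037, 0.1425]
tcp_rot: [3.129, 0.283, -0.001]
wrist_force: [-5.8, -1.1, 4.8]
opening: 0.001
```

Run:
```python
from h import *
rep()
rows([tcp_for(t) for t in [18,30,40,48,55]],step=.04)
```

```text
t 17.65 u,z rel hub mm -13.6 57.0 v -0.2 yaw 10.32 Fu -5.94 Fz 4.83
[{'xyz': [0.28, -0.01, 0.15], 'twist': 0.0}, {'xyz': [0.56, -0.01, 0.26], 'twist': 0.0}, {'xyz': [0.78, -0.01, 0.39], 'twist': 0.0}, {'xyz': [0.93, -0.01, 0.49], 'twist': 0.0}, {'xyz': [1.04, -0.01, 0.6], 'twist': 0.0}]
```

>>> arm_command(
  deltas=[
    {"xyz": [0.28,0,0.12],"twist": 0},
    {"xyz": [0.56,0,0.24],"twist": 0},
    {"xyz": [0.78,0,0.37],"twist": 0},
    {"xyz": [0.92,0,0.47],"twist": 0},
    {"xyz": [1.04,0,0.58],"twist": 0},
  ],
)

```text
time_s: 18.27
tool_pos: [0.6977, 0.0038, 0.1181]
tcp_rot: [-3.129, -0.283, -0.001]
wrist_force: [-3.8, -0.4, 5.2]
opening: -0.003
```

Run:
```python
from h import *
rep()
```

```text
t 18.27 u,z rel hub mm 28.2 32.6 v -0.2 yaw 10.32 Fu -3.84 Fz 5.16
```

>>> arm_command(
  deltas=[
    {"xyz": [-0.1,0,-0.6],"twist": 0},
    {"xyz": [-0.3,0,-1.4],"twist": 0},
    {"xyz": [-1.2,0,-1.4],"twist": 0},
    {"xyz": [-2.2,0,-1.4],"twist": 0},
    {"xyz": [-2.25,0,-1.0],"twist": 0},
  ],
)

```text
time_s: 18.9
tool_pos: [0.6082, -0.0132, 0.1592]
tcp_rot: [3.128, 0.281, 0.005]
wrist_force: [0.3, -0.3, -0.9]
opening: 0.003
```

Run:
```python
from h import *
rep()
for n in ['side','wrist','top']:
    c=snap(n,n+'13.png'); np.savez(n+'13.npz',T=c['world_from_camera'],K=c['camera_matrix'])
cv2.imwrite('pics/s13c.png',cv2.resize(cv2.imread('pics/side13.png')[170:300,190:330],None,fx=4.4,fy=4.4,interpolation=2))
```

```text
t 18.9 u,z rel hub mm -63.0 73.7 v -0.9 yaw 10.27 Fu 0.25 Fz -0.94
```

View pics/s13c.png

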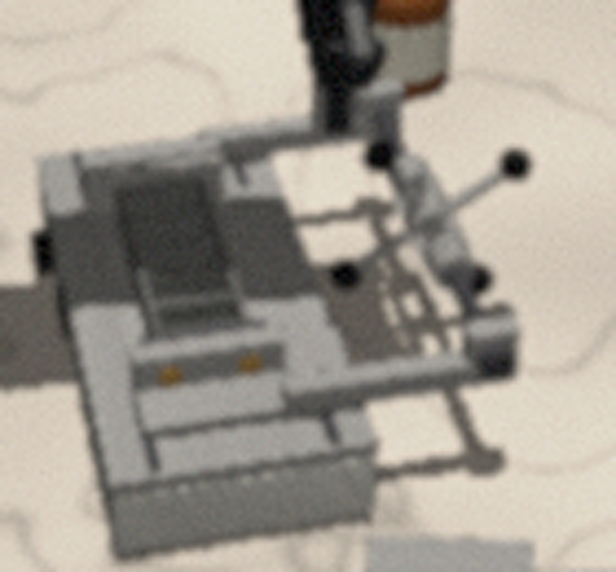

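View pics/wrist13.png

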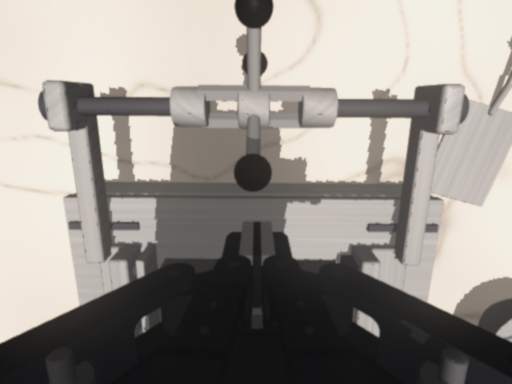

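The wheel went round exactly one spoke: the balls are back at the same pixels (514,164) and (379,157), so 109° turned so far. From here I'll take small steps and check the torque each time.

```bash
cat >> h.py <<'E'
def tq(s=None):
    s=s or read_state(); rep(s); d=s['tool_pos']-HUB; u=d@U; F=-s['wrist_force']; Fu=F@U; Fz=F[2]
    ub=u+.021; th=np.degrees(np.arcsin(np.clip(ub/.06,-1,1))); zb=.06*np.cos(np.radians(th))
    print('theta',th.round(1),'tau',(Fu*zb-Fz*(ub-.010)).round(3),'z-model err mm',((d[2]-zb-off(th))*1e3).round(1))
E
python3 - <<'E'
from h import *
rows([tcp_for(-34,.006)]+[tcp_for(t) for t in [-28,-20,-14,-8]],step=.05)
E
```

```text
[{'xyz': [0.03, -0.01, 0.71], 'twist': 0.0}, {'xyz': [0.32, -0.01, 0.63], 'twist': 0.0}, {'xyz': [0.51, -0.01, 0.54], 'twist': 0.0}, {'xyz': [0.66, -0.01, 0.5], 'twist': 0.0}, {'xyz': [0.81, -0.01, 0.47], 'twist': 0.0}]
```

>>> arm_command(
  deltas=[
    {"xyz": [0,0,0.7],"twist": 0},
    {"xyz": [0.15,0,0.7],"twist": 0},
    {"xyz": [0.35,0,0.62],"twist": 0},
    {"xyz": [0.5,0,0.54],"twist": 0},
    {"xyz": [0.6,0,0.52],"twist": 0},
  ],
)

```text
time_s: 19.68
tool_pos: [0.6318, -0.0082, 0.1383]
tcp_rot: [3.129, 0.282, -0.004]
wrist_force: [-9.1, 0.1, 5.3]
opening: 0.001
```

Run:
```python
from h import *
tq()
rows([tcp_for(t) for t in [-10,-5,0,5]],step=.05)
for n in ['side']:
    c=snap(n,n+'14.png'); np.savez(n+'14.npz',T=c['world_from_camera'],K=c['camera_matrix'])
    for t in ['jaw_left','jaw_right','mould']:
        for r in place_of(t,n):
            if r['p']>.3: w=W(c,r['point']); print(n,t,round(r['p'],2),w.round(4))
```

```text
t 19.68 u,z rel hub mm -38.9 52.8 v -0.2 yaw 10.32 Fu -8.95 Fz 5.34
theta -17.3 tau 0.364 z-model err mm 1.5
[{'xyz': [0.19, -0.01, -0.01], 'twist': 0.0}, {'xyz': [0.32, -0.01, -0.02], 'twist': 0.0}, {'xyz': [0.45, -0.01, -0.03], 'twist': 0.0}, {'xyz': [0.58, -0.01, -0.02], 'twist': 0.0}, {'xyz': [0.58, -0.01, -0.02], 'twist': 0.0}]
side jaw_left 0.82 [0.5062 0.0502 0.0548]
side jaw_right 0.63 [ 0.534  -0.1012  0.0578]
side mould 0.82 [ 0.5186 -0.0242  0.0616]
side mould 0.69 [0.4931 0.4974 0.0047]
side mould 0.59 [6.689e-01 4.586e-01 3.000e-04]
```

Torque is 0.364 N m, pure friction, so nothing is touching the mould yet. Continuing.

>>> arm_command(
  deltas=[
    {"xyz": [0.08,0,-0.01],"twist": 0},
    {"xyz": [0.16,0,-0.03],"twist": 0},
    {"xyz": [0.24,0,-0.04],"twist": 0},
    {"xyz": [0.32,0,-0.04],"twist": 0},
    {"xyz": [0.4,0,-0.04],"twist": 0},
  ],
)

```text
time_s: 20.5
tool_pos: [0.6479, -0.0052, 0.14]
tcp_rot: [-3.129, -0.283, 0.002]
wrist_force: [-7.9, -1.1, 4.5]
opening: 0.001
```

Run:
```python
from h import *
tq()
rows([tcp_for(t) for t in [5,10,15,20]],step=.05)
```

```text
t 20.5 u,z rel hub mm -22.5 54.5 v -0.2 yaw 10.32 Fu -7.97 Fz 4.49
theta -1.4 tau 0.426 z-model err mm 0.5
[{'xyz': [0.17, -0.0, 0.02], 'twist': 0.0}, {'xyz': [0.3, -0.0, 0.03], 'twist': 0.0}, {'xyz': [0.43, -0.0, 0.06], 'twist': 0.0}, {'xyz': [0.55, -0.0, 0.1], 'twist': 0.0}, {'xyz': [0.55, -0.0, 0.1], 'twist': 0.0}]
```

>>> arm_command(
  deltas=[
    {"xyz": [0.04,0,0],"twist": 0},
    {"xyz": [0.08,0,0.01],"twist": 0},
    {"xyz": [0.12,0,0.01],"twist": 0},
    {"xyz": [0.16,0,0.02],"twist": 0},
    {"xyz": [0.2,0,0.02],"twist": 0},
  ],
)

```text
time_s: 21.12
tool_pos: [0.6559, -0.0037, 0.1392]
tcp_rot: [-3.129, -0.283, 0.001]
wrist_force: [-6.0, 0.1, 4.3]
opening: -0.001
```

Run:
```python
from h import *
tq()
rows([tcp_for(t) for t in [10,15,20,25]],step=.05)
c=snap('side','s15.png');tq();cv2.imwrite('pics/s15c.png',cv2.resize(cv2.imread('pics/s15.png')[170:300,190:330],None,fx=4.4,fy=4.4,interpolation=2))
```

```text
t 21.12 u,z rel hub mm -14.3 53.7 v -0.2 yaw 10.32 Fu -5.92 Fz 4.29
theta 6.4 tau 0.339 z-model err mm 0.1
[{'xyz': [0.09, -0.0, 0.02], 'twist': 0.0}, {'xyz': [0.22, -0.0, 0.04], 'twist': 0.0}, {'xyz': [0.35, -0.0, 0.08], 'twist': 0.0}, {'xyz': [0.47, -0.0, 0.13], 'twist': 0.0}, {'xyz': [0.47, -0.0, 0.13], 'twist': 0.0}]
t 21.18 u,z rel hub mm -14.1 53.7 v -0.1 yaw 10.33 Fu -5.75 Fz 3.02
theta 6.6 tau 0.333 z-model err mm 0.1
```

View pics/s15c.png

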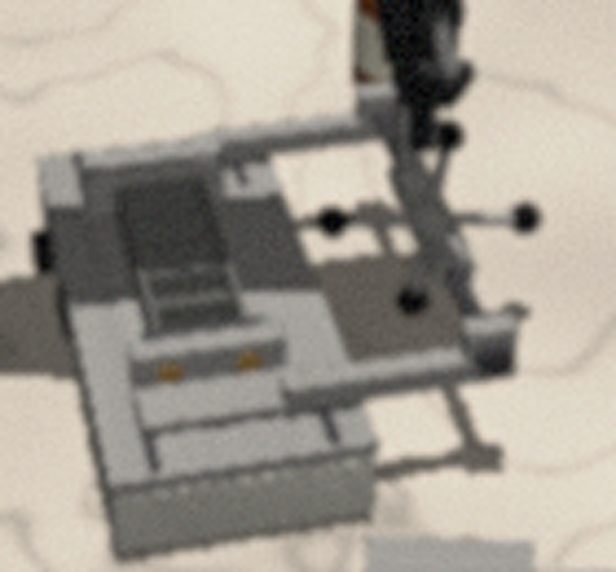

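>>> arm_command(
  deltas=[
    {"xyz": [0.06,0,0.01],"twist": 0},
    {"xyz": [0.12,0,0.02],"twist": 0},
    {"xyz": [0.18,0,0.04],"twist": 0},
    {"xyz": [0.24,0,0.05],"twist": 0},
    {"xyz": [0.3,0,0.07],"twist": 0},
  ],
)

```text
time_s: 21.8
tool_pos: [0.6679, -0.0015, 0.1365]
tcp_rot: [-3.129, -0.283, 0.001]
wrist_force: [-5.7, -0.1, 3.0]
opening: 0.001
```

Run:
```python
from h import *
tq()
rows([tcp_for(t) for t in [20,25,30,35]],step=.05)
```

```text
t 21.8 u,z rel hub mm -2.2 51.0 v -0.1 yaw 10.32 Fu -5.62 Fz 2.96
theta 18.3 tau 0.346 z-model err mm -0.0
[{'xyz': [0.04, -0.0, 0.01], 'twist': 0.0}, {'xyz': [0.16, -0.0, 0.06], 'twist': 0.0}, {'xyz': [0.28, -0.0, 0.11], 'twist': 0.0}, {'xyz': [0.39, -0.0, 0.17], 'twist': 0.0}, {'xyz': [0.39, -0.0, 0.17], 'twist': 0.0}]
```

>>> arm_command(
  deltas=[
    {"xyz": [0.06,0,0.02],"twist": 0},
    {"xyz": [0.12,0,0.04],"twist": 0},
    {"xyz": [0.18,0,0.07],"twist": 0},
    {"xyz": [0.24,0,0.1],"twist": 0},
    {"xyz": [0.3,0,0.12],"twist": 0},
  ],
)

```text
time_s: 22.42
tool_pos: [0.6796, 0.0005, 0.1315]
tcp_rot: [3.129, 0.283, -0.001]
wrist_force: [-6.7, -0.5, 2.5]
opening: -0.002
```

Run:
```python
from h import *
tq()
rows([tcp_for(t) for t in [35,40,45,50,54]],step=.05)
```

```text
t 22.43 u,z rel hub mm 9.7 46.0 v -0.2 yaw 10.32 Fu -6.73 Fz 2.5
theta 30.8 tau 0.399 z-model err mm -0.1
[{'xyz': [0.09, -0.01, 0.05], 'twist': 0.0}, {'xyz': [0.2, -0.01, 0.11], 'twist': 0.0}, {'xyz': [0.29, -0.01, 0.18], 'twist': 0.0}, {'xyz': [0.38, -0.01, 0.25], 'twist': 0.0}, {'xyz': [0.44, -0.01, 0.31], 'twist': 0.0}]
```

>>> arm_command(
  deltas=[
    {"xyz": [0.04,0,0.02],"twist": 0},
    {"xyz": [0.08,0,0.04],"twist": 0},
    {"xyz": [0.12,0,0.07],"twist": 0},
    {"xyz": [0.16,0,0.09],"twist": 0},
    {"xyz": [0.2,0,0.12],"twist": 0},
  ],
)

```text
time_s: 23.05
tool_pos: [0.6877, 0.002, 0.1269]
tcp_rot: [3.129, 0.283, -0.001]
wrist_force: [-5.1, -1.0, 4.1]
opening: 0.003
```

Run:
```python
from h import *
tq()
rows([tcp_for(t) for t in [45,50,55]],step=.05)
c=snap('side','s16.png');tq();cv2.imwrite('pics/s16c.png',cv2.resize(cv2.imread('pics/s16.png')[170:300,190:330],None,fx=4.4,fy=4.4,interpolation=2))
```

```text
t 23.05 u,z rel hub mm 17.9 41.4 v -0.2 yaw 10.32 Fu -5.17 Fz 4.09
theta 40.4 tau 0.354 z-model err mm 0.1
[{'xyz': [0.09, -0.01, 0.06], 'twist': 0.0}, {'xyz': [0.18, -0.01, 0.13], 'twist': 0.0}, {'xyz': [0.26, -0.01, 0.21], 'twist': 0.0}, {'xyz': [0.26, -0.01, 0.21], 'twist': 0.0}, {'xyz': [0.26, -0.01, 0.21], 'twist': 0.0}]
t 23.1 u,z rel hub mm 18.1 41.2 v -0.2 yaw 10.32 Fu -4.77 Fz 3.69
theta 40.7 tau 0.324 z-model err mm 0.0
```

View pics/s16c.png

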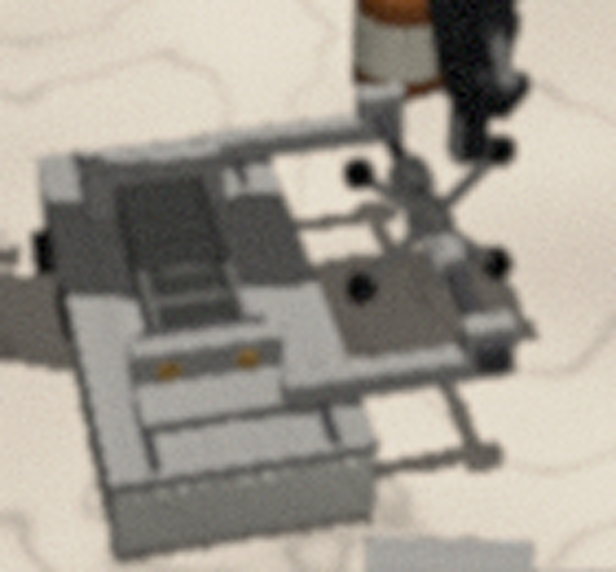

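Still friction only (0.35). The pad is close to the mould. I'll take this ball to about 55°, then look from the wrist.

>>> arm_command(
  deltas=[
    {"xyz": [0.06,0,0.03],"twist": 0},
    {"xyz": [0.12,0,0.08],"twist": 0},
    {"xyz": [0.17,0,0.12],"twist": 0},
    {"xyz": [0.22,0,0.17],"twist": 0},
    {"xyz": [0.27,0,0.21],"twist": 0},
  ],
)

```text
time_s: 23.72
tool_pos: [0.6975, 0.0037, 0.1182]
tcp_rot: [3.129, 0.282, -0.003]
wrist_force: [-8.6, -0.5, 6.9]
opening: 0.002
```

Run:
```python
from h import *
tq()
```

```text
t 23.73 u,z rel hub mm 27.9 32.7 v -0.3 yaw 10.31 Fu -8.55 Fz 6.86
theta 54.6 tau 0.564 z-model err mm -0.5
```

>>> arm_command(
  deltas=[
    {"xyz": [-0.1,0,-0.6],"twist": 0},
    {"xyz": [-0.3,0,-1.4],"twist": 0},
    {"xyz": [-1.2,0,-1.6],"twist": 0},
    {"xyz": [-2.2,0,-1.6],"twist": 0},
    {"xyz": [-2.25,0,-1.2],"twist": 0},
  ],
)

```text
time_s: 24.35
tool_pos: [0.6095, -0.013, 0.1677]
tcp_rot: [3.128, 0.281, 0.006]
wrist_force: [1.6, 0.2, 0.7]
opening: -0.004
```

Run:
```python
from h import *
for n in ['side','top']:
    c=snap(n,n+'17.png'); np.savez(n+'17.npz',T=c['world_from_camera'],K=c['camera_matrix'])
    for t in ['jaw_left','jaw_right','mould']:
        for r in place_of(t,n):
            if r['p']>.3: w=W(c,r['point']); print(n,t,round(r['p'],2),w.round(4))
rep()
rows([tcp_for(-36,.006)]+[tcp_for(t) for t in [-32,-26,-20]],step=.05)
cv2.imwrite('pics/s17c.png',cv2.resize(cv2.imread('pics/side17.png')[170:300,190:330],None,fx=4.4,fy=4.4,interpolation=2))
```

```text
side jaw_left 0.88 [0.5073 0.0492 0.057 ]
side jaw_right 0.75 [ 0.5358 -0.0976  0.0574]
side mould 0.95 [ 0.5201 -0.0241  0.0612]
side mould 0.59 [0.4904 0.4985 0.0013]
side mould 0.5 [ 6.679e-01  4.572e-01 -4.000e-04]
top jaw_left 0.75 [0.5073 0.0479 0.0621]
top mould 0.96 [0.6662 0.4545 0.0007]
top mould 0.83 [0.4928 0.4949 0.0021]
top mould 0.47 [ 0.5196 -0.0178  0.0633]
t 24.75 u,z rel hub mm -60.7 79.8 v -0.2 yaw 10.33 Fu -0.22 Fz 0.1
[{'xyz': [-0.04, -0.0, 0.93], 'twist': 0.01}, {'xyz': [0.2, -0.0, 0.87], 'twist': 0.01}, {'xyz': [0.34, -0.0, 0.8], 'twist': 0.01}, {'xyz': [0.48, -0.0, 0.74], 'twist': 0.01}, {'xyz': [0.48, -0.0, 0.74], 'twist': 0.01}]
```

View pics/s17c.png

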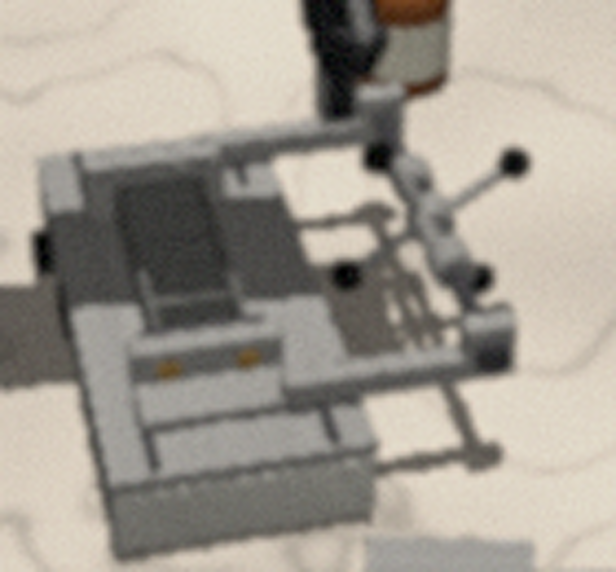

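The torque at the end rose to 0.564 N m, which may mean the jaws now hold the mould. I'll check it on the next ball with a very small probe.

>>> arm_command(
  deltas=[
    {"xyz": [0,0,0.5],"twist": 0},
    {"xyz": [0.02,0,0.87],"twist": 0},
    {"xyz": [0.04,0,0.87],"twist": 0},
    {"xyz": [0.08,0,0.87],"twist": 0},
    {"xyz": [0.12,0,0.87],"twist": 0},
  ],
)

```text
time_s: 25.38
tool_pos: [0.6146, -0.0114, 0.1307]
tcp_rot: [3.129, 0.282, 0.001]
wrist_force: [-2.9, -0.7, 1.3]
opening: 0.0
```

Run:
```python
from h import *
tq()
```

```text
t 25.38 u,z rel hub mm -56.4 45.2 v -0.3 yaw 10.32 Fu -3.01 Fz 1.27
theta -36.1 tau 0.088 z-model err mm 2.7
```

>>> arm_command(
  deltas=[
    {"xyz": [0.01,0,0],"twist": 0},
    {"xyz": [0.02,0,-0.01],"twist": 0},
    {"xyz": [0.03,0,-0.02],"twist": 0},
    {"xyz": [0.04,0,-0.03],"twist": 0},
    {"xyz": [0.05,0,-0.04],"twist": 0},
  ],
)

```text
time_s: 26.0
tool_pos: [0.6147, -0.0113, 0.1309]
tcp_rot: [3.129, 0.282, -0.005]
wrist_force: [-6.1, -1.0, -5.3]
opening: -0.002
```

Run:
```python
from h import *
tq()
```

```text
t 26.0 u,z rel hub mm -56.3 45.4 v -0.3 yaw 10.32 Fu -6.15 Fz -5.26
theta -36.0 tau 0.537 z-model err mm 2.9
```

>>> arm_command(
  deltas=[
    {"xyz": [0.005,0,-0.01],"twist": 0},
    {"xyz": [0.01,0,-0.01],"twist": 0},
    {"xyz": [0.015,0,-0.01],"twist": 0},
    {"xyz": [0.02,0,-0.01],"twist": 0},
    {"xyz": [0.025,0,-0.02],"twist": 0},
  ],
)

```text
time_s: 26.62
tool_pos: [0.6148, -0.0115, 0.1313]
tcp_rot: [3.129, 0.282, -0.008]
wrist_force: [-7.5, -1.6, -5.2]
opening: 0.003
```

Run:
```python
from h import *
tq(); camera('side'); tq(); camera('side'); tq()
```

```text
t 26.62 u,z rel hub mm -56.2 45.8 v -0.4 yaw 10.3 Fu -7.63 Fz -5.19
theta -35.9 tau 0.605 z-model err mm 3.2
t 26.68 u,z rel hub mm -56.2 45.8 v -0.4 yaw 10.3 Fu -7.75 Fz -5.26
theta -35.9 tau 0.615 z-model err mm 3.2
t 26.73 u,z rel hub mm -56.2 45.7 v -0.4 yaw 10.3 Fu -7.47 Fz -4.45
theta -35.9 tau 0.564 z-model err mm 3.1
```

It resists 0.56–0.6 N m without moving, against 0.36 when free, so about 30–37 N on the mould. That's firm and well below cracking, so I'll stop turning, back away and look.

>>> arm_command(
  deltas=[
    {"xyz": [-0.2,0,0],"twist": 0},
    {"xyz": [-0.5,0,-0.3],"twist": 0},
    {"xyz": [-0.9,0,-1.3],"twist": 0},
    {"xyz": [-1.8,0,-2.5],"twist": 0},
    {"xyz": [-3.0,0,-3.7],"twist": 0},
  ],
)

```text
time_s: 27.35
tool_pos: [0.5023, -0.0318, 0.2793]
tcp_rot: [3.129, 0.283, 0.005]
wrist_force: [0.5, -0.3, 0.2]
opening: -0.002
```

>>> arm_command(
  deltas=[
    {"xyz": [-0.6,0,-0.3],"twist": 0},
    {"xyz": [-0.8,0,-0.5],"twist": 0},
    {"xyz": [-0.8,0,-0.5],"twist": 0},
    {"xyz": [-0.8,0,-0.5],"twist": 0},
    {"xyz": [-0.8,0,-0.5],"twist": 0},
  ],
)

```text
time_s: 27.98
tool_pos: [0.4718, -0.0372, 0.2958]
tcp_rot: [-3.128, -0.283, 0.002]
wrist_force: [0.5, 0.6, -0.2]
opening: 0.004
```

Run:
```python
from h import *
rep()
for n in ['wrist','side','top']:
    c=snap(n,n+'18.png'); np.savez(n+'18.npz',T=c['world_from_camera'],K=c['camera_matrix'])
    for t in ['jaw_left','jaw_right','mould','bowl','jar']:
        for r in place_of(t,n):
            if r['p']>.4: w=W(c,r['point']); print(n,t,round(r['p'],2),w.round(4),px(c,w).round())
cv2.imwrite('pics/s18c.png',cv2.resize(cv2.imread('pics/side18.png')[170:300,190:330],None,fx=4.4,fy=4.4,interpolation=2))
```

```text
t 27.98 u,z rel hub mm -201.5 210.3 v -0.2 yaw 10.35 Fu 0.64 Fz -0.16
wrist jaw_left 0.97 [0.5056 0.0459 0.0635] [191. 115.]
wrist jaw_right 0.64 [ 0.5318 -0.0973  0.0628] [318. 115.]
wrist mould 0.68 [ 0.5181 -0.0193  0.061 ] [249. 115.]
wrist bowl 0.95 [ 0.4907 -0.3054 -0.003 ] [446. 169.]
side jaw_left 0.71 [0.5057 0.0462 0.0563] [225. 219.]
side jaw_right 0.81 [ 0.5336 -0.0975  0.0576] [237. 254.]
side jaw_right 0.51 [ 0.7527 -0.2182  0.0045] [333. 303.]
side mould 0.93 [ 0.5199 -0.0224  0.061 ] [231. 234.]
side mould 0.88 [0.669  0.4612 0.0019] [272. 158.]
side mould 0.83 [0.493  0.4977 0.0038] [222. 153.]
side mould 0.45 [ 0.6202 -0.0052  0.0525] [269. 231.]
side jar 0.95 [ 0.6852  0.281  -0.0035] [282. 188.]
top jaw_left 0.56 [0.5112 0.048  0.0607] [272. 210.]
top jaw_right 0.94 [ 0.5293 -0.0974  0.0591] [315. 204.]
top mould 0.9 [ 0.5192 -0.0207  0.0634] [292. 207.]
top mould 0.84 [0.6652 0.4558 0.0022] [159. 169.]
top mould 0.56 [0.4905 0.4945 0.0022] [148. 217.]
top bowl 0.86 [ 0.4944 -0.3061 -0.0011] [371. 214.]
top jar 0.76 [0.6766 0.2811 0.0062] [207. 165.]
```

View pics/wrist18.png

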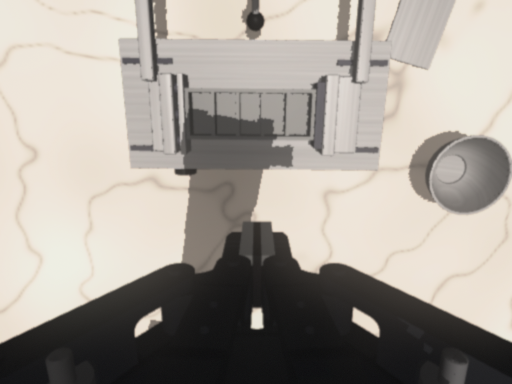

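View pics/s18c.png

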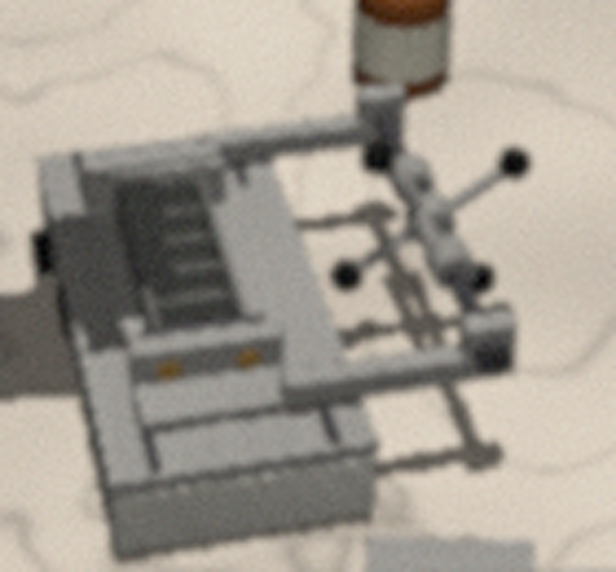

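```bash
python3 -c "
import cv2
a=cv2.imread('pics/wrist18.png');cv2.imwrite('pics/w18c.png',cv2.resize(a[60:170,140:370],None,fx=3.4,fy=3.4,interpolation=2))"
```

```text
(no output)
```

View pics/w18c.png

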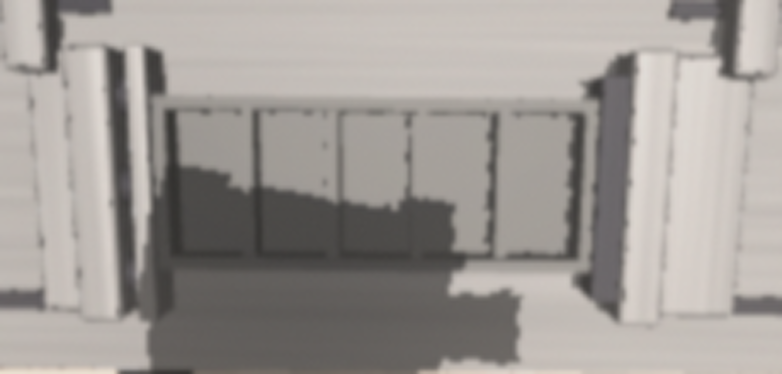

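```bash
python3 -c "
from station import *
print(hand_in())"
```

```text
the job is handed in; nothing more can be done
None
```

The mould is on the bed, clamped between both jaws, and the job is handed in at about 28 s of the 72 s allowed. The hand-in reports no verdict.

- **Mould:** I took the one of the three on the left with the lowest y, laid it lengthwise on the bed and let go. It touched down with about 14 N and ended within a few millimetres of the bed point. It lies parallel to the jaws to about 1°.
- **Clamping:** I turned the turnbuckle about 200° in three pushes on successive balls. The torque stayed near 0.36 N m, plain friction, until the last push ended at 0.56 N m.
- **Force check:** A small probe on the next ball held 0.54–0.61 N m with only about 0.1 mm of movement. That means roughly 30–37 N on the mould, give or take 10 N for force noise, against 15 N for firm and 80 N for cracking.
- **Last pictures:** Both mould ends appear to touch, the spring plate on the left and the pad on the right. The jaws are about 145 mm apart. The bowl and jar positions match the start within camera error, and the arm was clear. I judged the spatula by eye only.
- **Disagreements:** One mid-turn reading of 0.43 N m looked like early contact, but it did not repeat and I took it as noise. The networks' jaw and mould positions differed by 2–6 mm between cameras, so I relied on the torque to decide when to stop.

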